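Load the jar mixer and click its dial on to the green dot

ROBOT

A 7-joint arm with a two-finger parallel gripper is mounted at the origin on the work surface. World frame = base frame: x ahead of the robot, y to its left, z up, the work surface at z = 0. Lengths are in m, angles in rad, forces in N, time in s.
With the tool pointing down it reaches from about 0.425 to 0.925 m from the base axis. Payload 6.8 kg.
Tool frame: the origin (TCP) lies at the centre of the arm's flange, where the gripper is bolted on; the fingertips stand 173 mm ahead of it and the grasp point (between the pads) lies 155 mm ahead of it; z points along the fingers, y is the direction in which the jaws open and shut (so a half turn about z gives the same grasp; the last joint's range is limited). The gripper opens to 85 mm and grips with 20 to 120 N. Pads are 22 mm wide; open, the fingers measure 114 mm over their backs; the gripper's body (76 mm by 85 mm) begins 54 mm behind the grasp point. The pads swing forward as they close: fully open they stand 13 mm farther back than shut.
Start: joints at [1.206, 0.477, 0.022, 1.555, -0.011, 1.109, -0.083], TCP at [0.171, -0.653, 0.405] pointing down, gripper open.
Joint ranges: [-2.96, 2.96], [-0.34, 2.1], [-1.41, 1.46], [0.24, 2.44], [-1.37, 4.51], [0.17, 1.92], [-2.96, 2.96]. Speed limits (rad/s): [2.39, 2.39, 3.14, 3.14, 3.14, 3.14, 3.14].

INTERFACE

Orientations are given as a unit quaternion [x, y, z, w].
In Python, from workcell import r gives the robot as it stands. The module is installed in compiled form; this text tells all that it offers.
- The arm moves only by the tool carry_out, never from a script. Its argument "targets" is a list of rows, each a list of 7 numbers: the closure in counts, from 0 (fully open) to 255 (shut), then the shift along the tool's x, y, z in m, then the turn, a rotation vector about the tool's x, y, z in degrees. In form: [[grip, dx, dy, dz, wx, wy, wz], ...]. A call has 1 to 20 rows; each row is the pose to reach, as a shift and turn from the pose measured when the call began, along the tool's axes at that moment; what a row does not reach only later rows make up. A row lasts 1/12 s, in which the tool goes at most 41.7 mm and 7.16 degrees, less where a joint would pass 70% of its speed; a pose out of reach is approached as far as the arm can. A call with a gripper value outside its range is refused whole. The fingers move at their own pace and stop on an object; "grip_force" is the grip in N (left out, the last holds). Time passes only in rows, so rows that repeat a pose let the fingers close. It gives the time, the measured TCP pose, the force and the opening at its end, in the units of the state.
- r.get_obs(): the state, without advancing time (a new reading comes with each control period).
- r.get_image(name): name is "scene" or "top"; returns the picture (384x512x3 uint8, red, green, blue); there is no depth.
- r.calibration(name): a dict with "camera_matrix" (3x3 intrinsics, pixels), "extrinsics" (4x4, takes a point from camera to world coordinates). Camera axes: x right, y down, z forward; pixel columns grow to the right and rows downward; lengths in m; the calibration is good to about 2 mm. A picture is of the moment at which its call begins. calibration takes no time and is no camera call.
- r.finish_job(): hands the job in, once; it reports no verdict.
The state is a dict: "time": time; "joint_pos": joint angles; "qvel": joint speeds; "tau": joint torques, N m; "tcp_pos": TCP position; "tool_rot": TCP orientation; "wrist_force": force on the tool from outside, world axes, zero at the start; "moment": the same for the moment, N m; "grip_width": finger opening in m.
Only numpy, scipy, OpenCV 4.12 (cv2) and the standard library are available. Lean on these libraries where they do the work, as an engineer would, in place of code of your own. Each camera call takes 0.05 s, during which the arm holds its last target.

TASK

Stand the jar with the green lid fully down and upright in the cup of the jar mixer and let go of it. Then press the mixer's dial down gently, just until you feel it meet its stop, keep it pressed while you turn it clockwise (seen from above), one click per dot, to the green dot without going on to the next click, and let it spring up again. Do not force the dial down or twist it against its lock, and leave the other things on the bench where they are.

Things in the scene. Friction and masses are not known exactly. Their poses are not given: they have to be found in the camera images.
- mixer: low white jar mixer fixed to the bench, 190 x 310 mm, 60 mm high, with a grey rib 23 mm higher along its far edge; origin at the centre of its underside; its x axis points away from its front (towards the grey rib), y along its length from the dial to the cup
- cup_floor (a point): centre of the inner floor of the mixer's open aluminium cup, 64 mm above the bench; the cup is 53 mm across inside, 62 mm outside, its rim 20 mm above this floor. It is 150 mm from the dial along the mixer's y
- dial_axis (a point): fixed point on the dial's axis level with the mixer's top; axes as the mixer's. The dial when up is locked (0.08 rad play each way). It comes free when pressed 3 to 17 mm, different each time and unseen; 1.8 mm below that it meets a springy stop (8 N per mm). Over 10 N on the stop (spring's push not counted) or on the lock (20 mm from the axis) damages it
- dial_cap: black push-and-turn dial: round skirt 56 mm across, its top 27 mm above this origin, and on it an upright grip bar 50 mm long (this body's x), 14 mm thick (y), top 58 mm above the origin. Origin on the axis, level with the mixer's top (60 mm above the bench) while the dial is up; sinks as it is pressed; z up. Spring up: 2.5 N plus 0.3 N per mm
- dial (a joint): turn of the dial, rad, growing clockwise seen from above. Clicks (stops) every 0.36 rad: 0, 0.36, 0.72, 1.08, 1.44, 1.80; 0.15 to 0.25 N m to pass one to the next. It starts on the stop at 0, 0.36 or 0.72; the green dot (12 mm) is the stop at 1.44, black dots (7 mm, 44 mm from the axis) mark the others. At 0 the bar lies along the mixer's x, yellow mark towards -x
- pointer (a point): yellow mark on top of the dial's bar, near the end that points at the dots; 22 mm from the axis and 58 mm above the dial's origin
- jar_green: closed white ointment jar, 46 mm across, 72 mm tall, the top 22 mm being its green lid, 48 mm across; 0.08 to 0.17 kg; origin at the centre of its underside, z up
- jar_blue: closed white ointment jar, 46 mm across, 72 mm tall, the top 22 mm being its blue lid, 48 mm across; 0.08 to 0.17 kg; origin at the centre of its underside, z up; not to be moved
- jar_orange: closed white ointment jar, 46 mm across, 72 mm tall, the top 22 mm being its orange lid, 48 mm across; 0.08 to 0.17 kg; origin at the centre of its underside, z up; not to be moved
- mortar: white bowl, 100 mm across, 60 mm tall, origin under its centre; not to be moved
- amber_bottle: amber bottle, 56 mm across, 120 mm tall, origin under its centre; not to be moved
- tub: white tub with black cap, 90 mm across, 130 mm tall, origin under its centre; not to be moved
- spatula: orange-handled spatula 200 mm long lying flat along its x axis, origin under it; not to be moved
- weight: small brass cylinder weight, 32 mm across, 30 mm tall, origin under its centre; not to be moved
There are look-alikes about, which are no part of the job. What is shaped like the jar_green but black or pink is not meant.

How it is judged:
On the way, in this order (a step that is already met when the one before it is completed fails the run):
1. the jar with the green lid stands fully down in the mixer's cup and is let go (z of jar_green in the frame of cup_floor between -0.003 and 0.003 m and horizontal distance between jar_green and cup_floor below 0.006 m and angle between jar_green's own z axis and vertical below 0.1 rad and contact force between the fingers and jar_green below 0.1 N), for 0.2 s.
2. the dial is turned clockwise to the click at the green dot (value of joint dial between 1.34 and 1.54 rad), for 0.1 s.
At the end, for the whole second after the job is handed in: Green-lidded jar released, at rest, upright (0.1 rad) in the cup, underside within 3 mm of its floor height and 6 mm of its centre; dial at the green dot's click (1.34 to 1.54 rad) and sprung up to within 2 mm of its top (all of step 1 and all of step 2 and z of dial_cap in the frame of mixer above 0.058 m and linear speed of jar_green below 0.02 m/s); the robot touches nothing.
It fails at once if the dial is forced: over 10 N on its stop or against its lock (contact force between dial_cap and mixer above 10 N).
It fails at once if the dial is turned past the green dot (more than half-way to the next click) (value of joint dial above 1.63 rad).
It fails at once if another thing on the bench is moved by more than 20 mm (distance of any of jar_blue, jar_orange, mortar, amber_bottle, tub, spatula, weight from where it was at the start of the episode above 0.02 m).
It also fails if it takes over 72 s, if anything falls off the work surface, if the arm or the gripper's body presses on something with over 40 N, if the wrist force passes 120 N, or if a joint passes its speed limit or range.

## Working session

There is one attempt and no reset: what is moved stays moved. The work goes in short steps, Python scripts to look and compute and a tool call to move; the robot and the scene stay as the last step left them, time stands still between calls to the robot, and variables do not carry over. Pictures are saved under pics/ and viewed, and the job is handed in when it is done.

Besides the shell and the picture viewer there is one more tool, called after "Call:" by a JSON object that holds its "method" and its "body". carry_out: Moves the arm, as the interface text tells. Its arguments: {"type":"object","properties":{"targets":{"type":"array","items":{"type":"array","items":{"type":"number"}}},"grip_force":{"type":"number"}},"required":["targets"]}

```bash
mkdir -p pics
python3 - <<'E'
from workcell import r
import cv2,numpy as np
print(r.get_obs())
for n in("scene","top"):
    c=r.calibration(n);print(n,c)
    im=r.get_image(n);cv2.imwrite(f"pics/{n}0.png",im[:,:,::-1])
E
```

```text
{'time': 0.0, 'joint_pos': array([ 1.20586226,  0.4777728 ,  0.02236051,  1.55646643, -0.01151355,
        1.10930096, -0.0831103 ]), 'qvel': array([ 8.34240483e-04,  1.53180802e-04,  1.05160919e-03,  6.01793317e-05,
       -4.40364385e-04,  1.56832307e-03, -1.29296616e-03]), 'tau': array([-9.92884998e-04, -5.96445894e+01,  1.60778783e+00, -2.81196249e+01,
        1.24112071e-02,  9.38688027e-03,  3.48949072e-06]), 'tcp_pos': array([ 0.17138931, -0.65258428,  0.40373781]), 'tool_rot': array([ 9.91766303e-01,  1.28057694e-01, -1.81686710e-04, -8.91245266e-04]), 'wrist_force': array([ 0.01392186, -0.28324596,  0.72917971]), 'moment': array([-0.01711486, -0.01676439, -0.04000015]), 'grip_width': 0.08511097111268841}
scene {'camera_matrix': array([[377.57563241,   0.        , 256.8223545 ],
       [  0.        , 377.57563241, 185.29711061],
       [  0.        ,   0.        ,   1.        ]]), 'extrinsics': array([[-0.53313516,  0.48427281, -0.6937195 ,  1.43275602],
       [ 0.84601139,  0.29971245, -0.44095031,  0.56239247],
       [-0.00562388, -0.82198071, -0.56948756,  0.84400705],
       [ 0.        ,  0.        ,  0.        ,  1.        ]])}
top {'camera_matrix': array([[487.31699885,   0.        , 249.81961269],
       [  0.        , 487.31699885, 194.2267273 ],
       [  0.        ,   0.        ,   1.        ]]), 'extrinsics': array([[-4.52746826e-02, -9.77942325e-01,  2.03909323e-01,
         2.77364297e-01],
       [-9.98974510e-01,  4.43953048e-02, -8.88731438e-03,
        -1.77290603e-03],
       [-3.61335645e-04, -2.04102586e-01, -9.78949439e-01,
         1.41033557e+00],
       [ 0.00000000e+00,  0.00000000e+00,  0.00000000e+00,
         1.00000000e+00]])}
```

View pics/scene0.png

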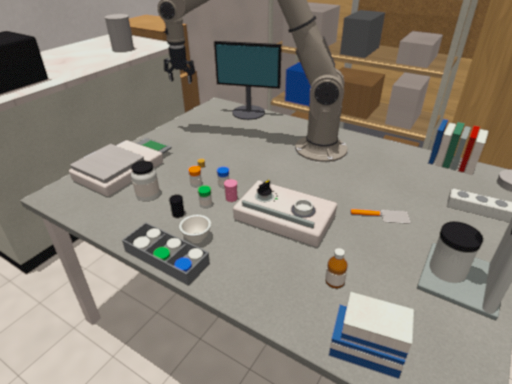

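View pics/top0.png

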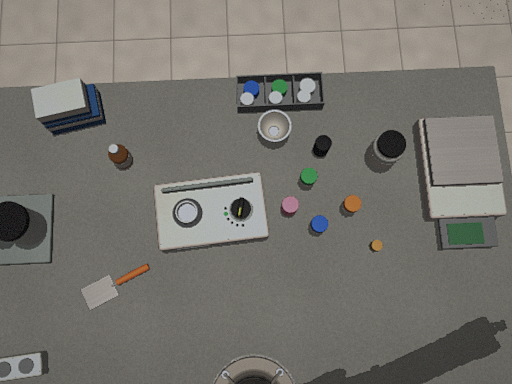

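```bash
cat > h.py <<'E'
import cv2,numpy as np
from workcell import r
def ray(n,u,v):
    c=r.calibration(n);K=c["camera_matrix"];E=c["extrinsics"]
    d=E[:3,:3]@np.linalg.solve(K,[u,v,1.]);return E[:3,3],d
def onz(n,u,v,z):
    o,d=ray(n,u,v);return o+d*(z-o[2])/d[2]
def proj(n,p):
    c=r.calibration(n);E=c["extrinsics"];q=c["camera_matrix"]@(E[:3,:3].T@(np.asarray(p)-E[:3,3]));return q[:2]/q[2]
def load(f): return cv2.imread(f)
def crop(f,out,x0,y0,x1,y1,s):
    im=load(f)[y0:y1,x0:x1];cv2.imwrite(out,cv2.resize(im,None,fx=s,fy=s,interpolation=cv2.INTER_CUBIC))
E
python3 - <<'E'
from h import *
crop("pics/top0.png","pics/c1.png",150,165,275,255,6)
crop("pics/top0.png","pics/c2.png",270,140,370,240,6)
crop("pics/scene0.png","pics/c3.png",130,150,350,250,3.6)
im=load("pics/top0.png");h=cv2.cvtColor(im,cv2.COLOR_BGR2HSV)
m=cv2.inRange(h,(50,120,60),(80,255,255))
n,l,s,c=cv2.connectedComponentsWithStats(m)
for i in range(1,n):
    if s[i,4]>20: print(s[i],c[i],onz("top",*c[i],.072))
E
```

```text
[272  79  15  15 164] [279.3597561   85.54268293] [ 0.8784937  -0.11553285  0.072     ]
[301 168  16  16 203] [308.48275862 175.55172414] [ 0.60249898 -0.18208565  0.072     ]
```

View pics/c1.png

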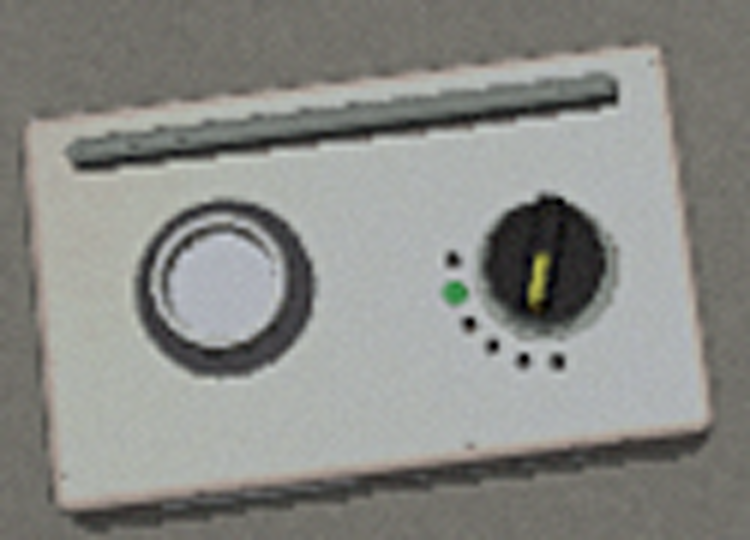

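View pics/c2.png

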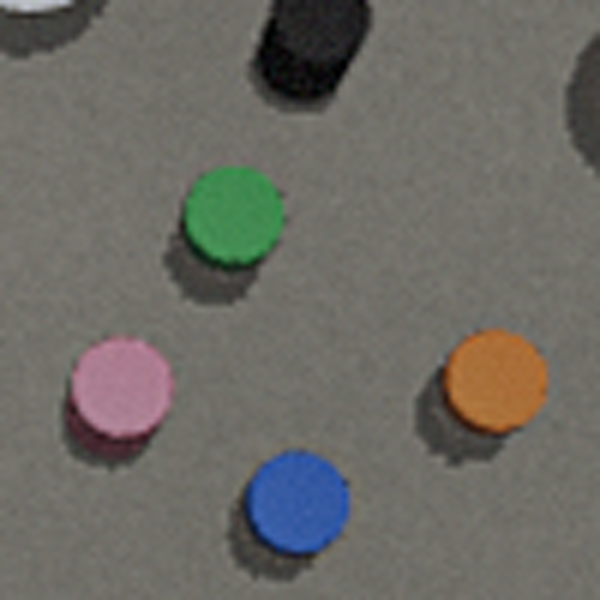

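View pics/c3.png

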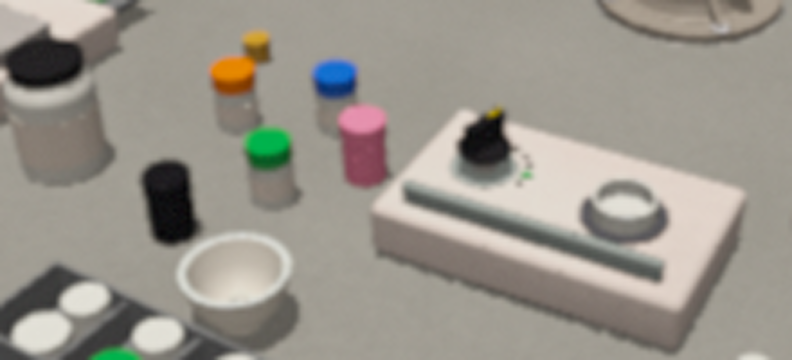

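Run:
```python
from h import *
U=lambda u,v,s=6,x0=150,y0=165:((u+.5)/s-.5+x0,(v+.5)/s-.5+y0)
d=[(558,361),(523,360),(492,346),(469,323),(455,292),(452,259)]
P=np.array([onz("top",*U(*p),.06)[:2] for p in d])
from scipy.optimize import least_squares
def f(q):
    t=q[2]+np.pi-.36*np.arange(6)
    return (np.c_[q[0]+.044*np.cos(t),q[1]+.044*np.sin(t)]-P).ravel()
s=least_squares(f,[.6,0,0]);print("dial axis",s.x,"res mm",s.fun.reshape(-1,2)*1e3)
c=s.x[:2];th=s.x[2];ex=np.array([np.cos(th),np.sin(th)]);ey=np.array([-ex[1],ex[0]])
print("cup pred",c+.15*ey)
# corners
cor=[(28,122),(655,46),(712,418),(62,508)]
C=np.array([onz("top",*U(*p),.06)[:2] for p in cor]);print(C, [np.linalg.norm(C[i]-C[(i+1)%4]) for i in range(4)])
e=C[0]-C[1]+C[3]-C[2];print("yaw from edges",np.arctan2(-e[0],e[1]),"centre",C.mean(0))
# cup rim: outer dark + inner
im=load("pics/top0.png")
# yellow
h=cv2.cvtColor(im,cv2.COLOR_BGR2HSV);m=cv2.inRange(h,(22,110,80),(38,255,255));m[:, :220]=0;m[:,260:]=0;m[:190]=0;m[230:]=0
ys,xs=np.nonzero(m);p=onz("top",xs.mean(),ys.mean(),.118)[:2];print("pointer px",xs.mean(),ys.mean(),len(xs),p)
v=p-c;print("r",np.linalg.norm(v),"angle",-(np.arctan2(v@ey,v@ex)-np.pi))
# cup visible rim outline: bounding of ring (crop px) 
for z,b in((.084,(150,288,205,352)),):
    print("rim",onz("top",*U((b[0]+b[1])/2,(b[2]+b[3])/2),z))
# scene view check: cup rim & green jar
ims=load("pics/scene0.png");hs=cv2.cvtColor(ims,cv2.COLOR_BGR2HSV);m=cv2.inRange(hs,(50,120,60),(80,255,255))
n,l,st,ct=cv2.connectedComponentsWithStats(m)
for i in range(1,n):
    if st[i,4]>8: print("scene green",st[i],ct[i])
g=onz("top",308.5,175.5,.072);print(g,"proj lid mid scene",proj("scene",[g[0],g[1],.061]))
print("cup rim proj",proj("scene",[*(c+.15*ey),.084]),proj("top",[*(c+.15*ey),.084]),proj("top",[*(c+.15*ey),.064]))
crop("pics/scene0.png","pics/c4.png",230,170,345,245,6.5)
```

```text
dial axis [0.51627269 0.01401851 0.08044161] res mm [[-0.10432279  0.37258477]
 [ 0.25358482 -0.21429358]
 [ 0.01034097 -0.26897984]
 [ 0.20464362  0.1637523 ]
 [-0.18612829  0.1553289 ]
 [-0.17811169 -0.20839966]]
cup pred [0.50421946 0.16353345]
[[ 0.59794998  0.25608056]
 [ 0.62155455 -0.04242738]
 [ 0.44264796 -0.06011704]
 [ 0.4146202   0.24138816]] [np.float64(0.299439757682383), np.float64(0.17977901085163384), np.float64(0.30280511785724235), np.float64(0.18391758114203777)]
yaw from edges 0.08584052776487709 centre [0.51919317 0.09873107]
pointer px 239.28571428571428 210.95238095238096 21 [0.50192709 0.01687962]
r 0.01462812945799625 angle 0.2773007994501926
rim [0.51436052 0.16409424 0.084     ]
scene green [444 124  19  43 209] [452.88995215 144.3492823 ]
scene green [145 142  19   8  81] [154.16049383 145.17283951]
scene green [198 186  13  11 112] [203.97321429 190.63392857]
scene green [153 246  17  14 166] [161.44578313 252.44578313]
[ 0.60264707 -0.18214487  0.072     ] proj lid mid scene [205.66435418 190.46270732]
cup rim proj [305.60634996 202.0244631 ] [186.35526857 214.61477096] [187.26963952 215.78155664]
```

View pics/c4.png

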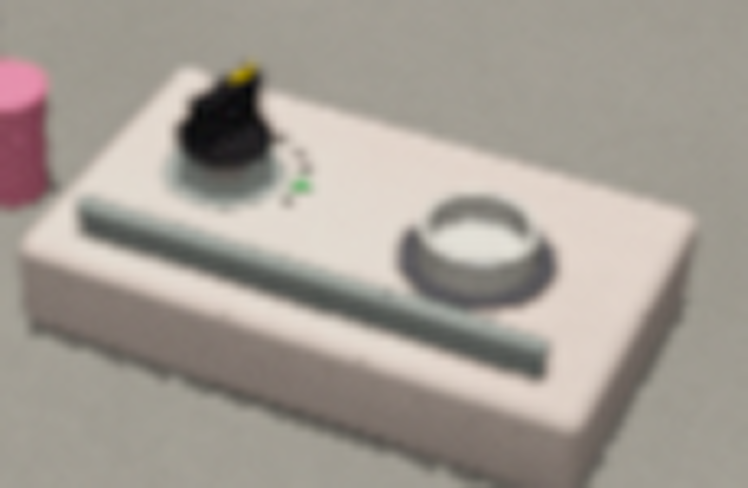

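Run:
```python
from h import *
crop("pics/top0.png","pics/c5.png",220,190,260,225,16)
crop("pics/scene0.png","pics/c6.png",250,172,285,206,16)
c=np.array([.5163,.0140]);yaw=.083
for z in(.118,.087):
  print(z,"axis",proj("top",[*c,z]),proj("scene",[*c,z]))
for a in(0,.36,.72):
  t=np.pi+yaw-a
  for s,z in ((.022,.118),(.025,.118),(-.025,.118)):
    p=[*(c+s*np.array([np.cos(t),np.sin(t)])),z];print(a,s,z,proj("top",p).round(1),proj("scene",p).round(1))
U=lambda u,v,s=6,x0=150,y0=165:((u+.5)/s-.5+x0,(v+.5)/s-.5+y0)
print("skirt",onz("top",*U(545,262),.087))
print("cup scene",onz("scene",230+480/6.5-.4,170+229/6.5-.4,.084))
```

```text
0.118 axis [240.13512511 205.65334131] [265.22523342 181.95983973]
0.087 axis [240.3578518  207.68939235] [265.16217862 189.35664291]
0 0.022 0.118 [241.1 213.6] [268.1 178.8]
0 0.025 0.118 [241.3 214.7] [268.4 178.3]
0 -0.025 0.118 [239.  196.6] [261.9 185.7]
0.36 0.022 0.118 [238.2 213.5] [269.9 179.5]
0.36 0.025 0.118 [238.  214.6] [270.5 179.2]
0.36 -0.025 0.118 [242.3 196.8] [259.8 184.8]
0.72 0.022 0.118 [235.5 212.3] [271.1 180.6]
0.72 0.025 0.118 [234.9 213.2] [272.  180.4]
0.72 -0.025 0.118 [245.3 198.1] [258.4 183.5]
skirt [0.51472395 0.01390286 0.087     ]
cup scene [0.52167728 0.16424881 0.084     ]
```

View pics/c5.png

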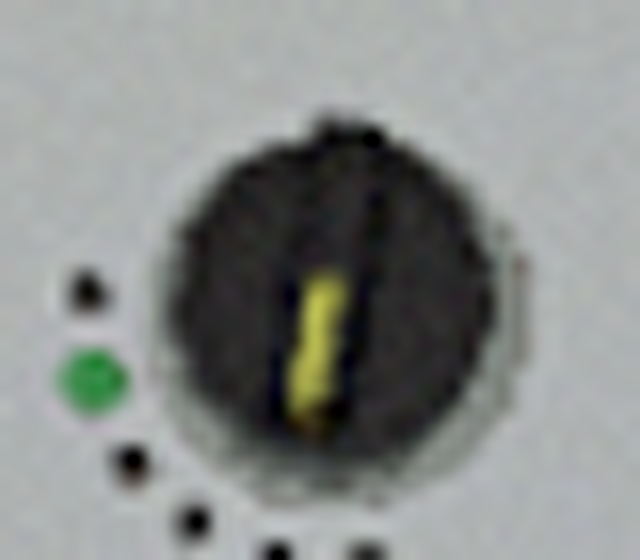

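View pics/c6.png

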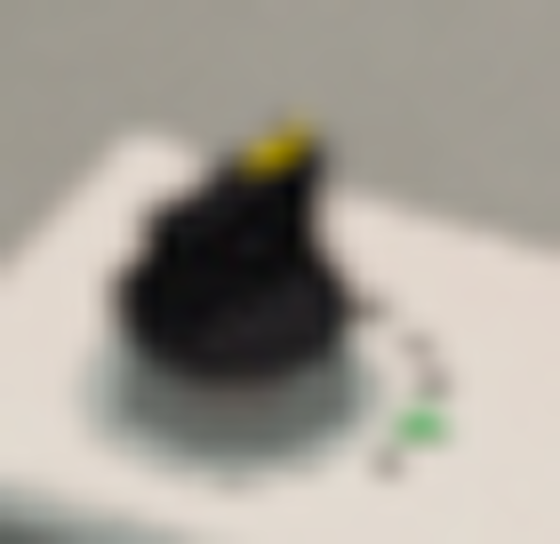

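Run:
```python
from h import *
crop("pics/top0.png","pics/c7.png",168,193,208,233,14)
crop("pics/scene0.png","pics/c8.png",285,190,325,222,16)
for c in ([.5143,.1641],[.5180,.1641],[.5217,.1641]):
  for nm,x0,y0,s in (("top",168,193,14),("scene",285,190,16)):
    o=[]
    for rr,z in((.031,.084),(.0265,.084),(.0265,.064),(.031,.064)):
      q=np.array([proj(nm,[c[0]+rr*np.cos(t),c[1]+rr*np.sin(t),z]) for t in np.linspace(0,6.28,40)])
      b=np.r_[q.min(0),q.max(0)]; o.append(((b-[x0,y0,x0,y0]+.5)*s).round())
    print(c,nm,"rimOut",o[0],"rimIn",o[1],"floorIn",o[2],"baseOut",o[3])
```

```text
[0.5143, 0.1641] top rimOut [103. 105. 417. 415.] rimIn [126. 127. 395. 392.] floorIn [141. 146. 405. 407.] baseOut [118. 124. 428. 430.]
[0.5143, 0.1641] scene rimOut [168. 137. 470. 320.] rimIn [190. 149. 448. 306.] floorIn [184. 225. 440. 383.] baseOut [163. 212. 462. 397.]
[0.518, 0.1641] top rimOut [103.  87. 417. 396.] rimIn [126. 109. 394. 374.] floorIn [140. 128. 405. 389.] baseOut [118. 106. 428. 411.]
[0.518, 0.1641] scene rimOut [159. 146. 462. 329.] rimIn [181. 158. 440. 316.] floorIn [176. 234. 432. 393.] baseOut [154. 221. 454. 407.]
[0.5217, 0.1641] top rimOut [103.  69. 416. 378.] rimIn [125.  91. 394. 355.] floorIn [140. 110. 405. 371.] baseOut [118.  88. 427. 393.]
[0.5217, 0.1641] scene rimOut [151. 155. 454. 339.] rimIn [173. 167. 432. 325.] floorIn [168. 243. 425. 402.] baseOut [146. 230. 446. 416.]
```

View pics/c7.png

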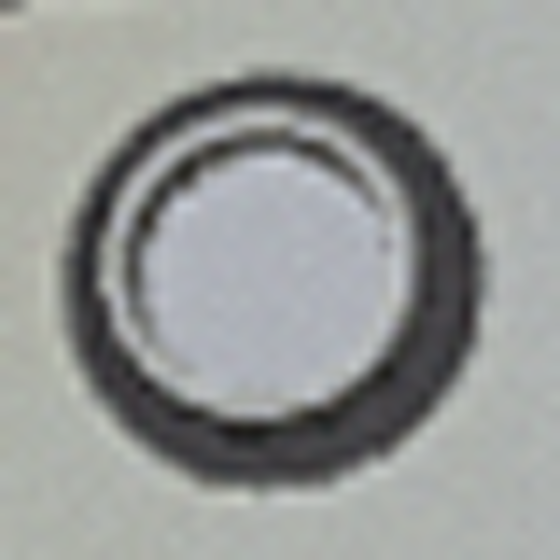

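View pics/c8.png

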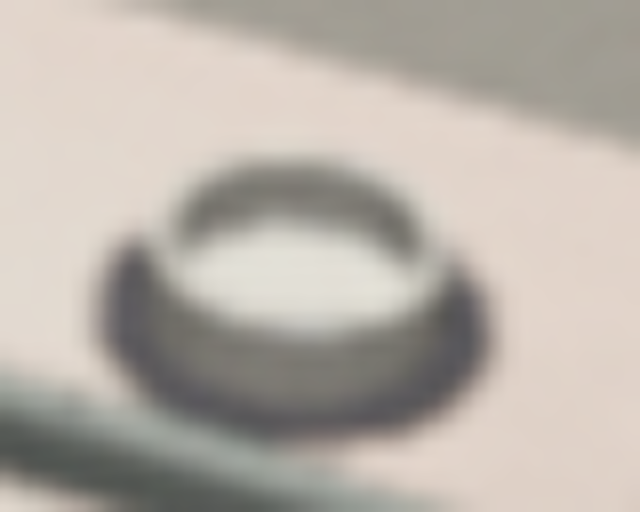

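Candidates for the green-lidded jar, by pixel in the top view:
- Green jar at (308,176).
- Green disc lying in the tray at (279,86).
- Look-alikes of the same shape: black (322,146) and pink (290,205).
- Blue (319,224) and orange (352,204) jars.

The crop shows (308,176) is a white jar with a green lid standing on the bench, so I choose that one. The dial's yellow mark points at stop 0.36, so it needs 3 clicks.

```bash
cat >> h.py <<'E'
from scipy.spatial.transform import Rotation as Ro
def delta(p,jaw):
    """world TCP target p, jaw (tool y) heading in deg -> tool shift, rotvec deg"""
    o=r.get_obs();R=Ro.from_quat(o["tool_rot"])
    a=np.radians(jaw);y=np.array([np.cos(a),np.sin(a),0]);z=np.array([0,0,-1.]);x=np.cross(y,z)
    T=Ro.from_matrix(np.c_[x,y,z])
    print("t",round(o["time"],2),"tcp",o["tcp_pos"].round(4),"jaw",np.degrees(np.arctan2(R.as_matrix()[1,1],R.as_matrix()[0,1])).round(2),"q",o["joint_pos"].round(2),"F",o["wrist_force"].round(2),"w",round(o["grip_width"],4))
    print("shift",R.inv().apply(np.array(p)-o["tcp_pos"]).round(4),"turn",(R.inv()*T).as_rotvec(degrees=True).round(2))
E
python3 -c "
from h import *
delta([.6026,-.182,.36],65)"
```

```text
t 0.1 tcp [ 0.1714 -0.6526  0.4038] jaw -75.29 q [ 1.21  0.48  0.02  1.56 -0.01  1.11 -0.08] F [-0.53 -0.04 -0.39] w 0.0853
shift [ 0.5366 -0.3456  0.0443] turn [-5.0000e-02 -1.1000e-01 -1.4029e+02]
```

Call:
{"method": "carry_out", "body": {"targets": [[0,0.5366,-0.3456,0.044,0,-0.1,-140.3],[0,0.5366,-0.3456,0.044,0,-0.1,-140.3],[0,0.5366,-0.3456,0.044,0,-0.1,-140.3],[0,0.5366,-0.3456,0.044,0,-0.1,-140.3],[0,0.5366,-0.3456,0.044,0,-0.1,-140.3],[0,0.5366,-0.3456,0.044,0,-0.1,-140.3],[0,0.5366,-0.3456,0.044,0,-0.1,-140.3],[0,0.5366,-0.3456,0.044,0,-0.1,-140.3],[0,0.5366,-0.3456,0.044,0,-0.1,-140.3],[0,0.5366,-0.3456,0.044,0,-0.1,-140.3],[0,0.5366,-0.3456,0.044,0,-0.1,-140.3],[0,0.5366,-0.3456,0.044,0,-0.1,-140.3],[0,0.5366,-0.3456,0.044,0,-0.1,-140.3],[0,0.5366,-0.3456,0.044,0,-0.1,-140.3],[0,0.5366,-0.3456,0.044,0,-0.1,-140.3],[0,0.5366,-0.3456,0.044,0,-0.1,-140.3],[0,0.5366,-0.3456,0.044,0,-0.1,-140.3],[0,0.5366,-0.3456,0.044,0,-0.1,-140.3],[0,0.5366,-0.3456,0.044,0,-0.1,-140.3],[0,0.5366,-0.3456,0.044,0,-0.1,-140.3]]}}

```text
time: 1.77
tcp_pos: [0.6025, -0.182, 0.3597]
tool_rot: [0.213, 0.977, 0.0, -0.001]
wrist_force: [-1.3, -0.9, -0.7]
grip_width: 0.0854
```

```bash
python3 -c "
from h import *
delta([.6026,-.182,.30],65)
for n in('scene','top'): cv2.imwrite(f'pics/{n}1.png',r.get_image(n)[:,:,::-1])
crop('pics/scene1.png','pics/c9.png',130,60,330,230,4)
"
```

```text
t 1.77 tcp [ 0.6025 -0.182   0.3597] jaw 65.39 q [ 0.67  0.53 -0.66  1.68  0.36  1.06  1.04] F [-1.26 -0.95 -0.65] w 0.0854
shift [-0.0002  0.0001  0.0597] turn [-0.01 -0.1   0.39]
```

View pics/c9.png

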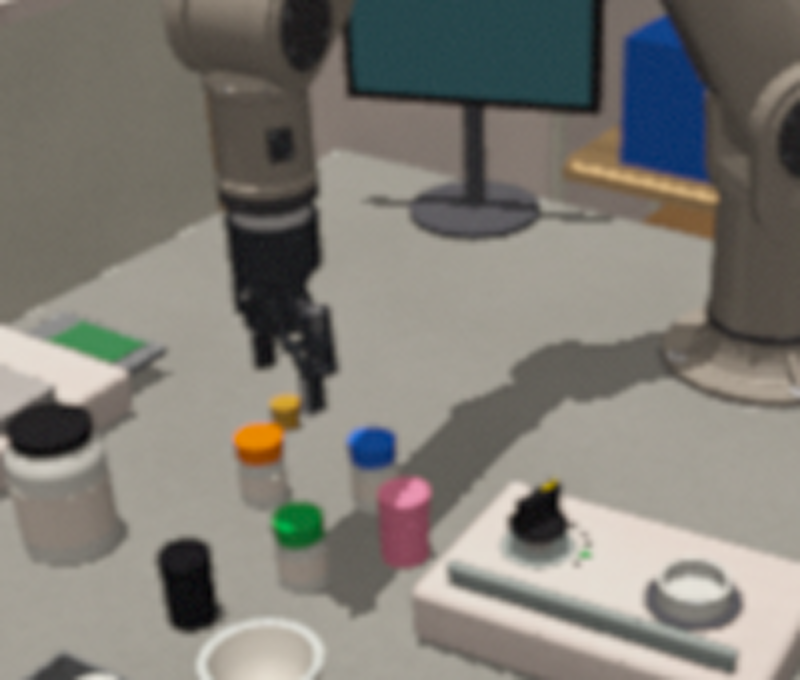

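```bash
python3 -c "
from h import *
p=np.array([.6025,-.182,.3597]);y=np.array([np.cos(1.141),np.sin(1.141),0])
for w in (-.0427,-.057,.0427,.057):
  q=p+y*w-[0,0,.160]
  for n,x0,y0,s in(('scene',130,60,4),): print(n,w,proj(n,q),(proj(n,q)-[x0,y0])*s)
im=load('pics/scene1.png');cv2.imwrite('pics/c10.png',cv2.resize(im[125:215,180:230],None,fx=8,fy=8,interpolation=cv2.INTER_CUBIC)[:600])
for n in('scene','top'):
  print(n,proj(n,[.6026,-.182,.072]), proj(n,[.6026,-.182,.05]))
q=cv2.inRange(cv2.cvtColor(load('pics/scene0.png'),40),(50,120,60),(80,255,255))[180:200,195:215];print(cv2.boundingRect(q))
o=[proj('scene',[.6026+.024*np.cos(t),-.182+.024*np.sin(t),z]) for z in(.05,.072) for t in np.linspace(0,6.28,40)];print(np.min(o,0),np.max(o,0))
"
```

```text
scene -0.0427 [196.76980839 151.67432063] [267.07923357 366.69728253]
scene -0.057 [194.96850365 149.97347219] [259.8740146  359.89388874]
scene 0.0427 [208.12317305 162.39452371] [312.4926922  409.57809483]
scene 0.057 [210.1304202  164.28982943] [320.52168079 417.15931774]
scene [205.44878706 187.95214697] [205.95778551 192.96179819]
top [308.45004003 175.51840405] [307.55062233 177.36969043]
(3, 6, 13, 11)
[198.67355394 184.12888424] [212.66504388 196.92579231]
```

View pics/c10.png

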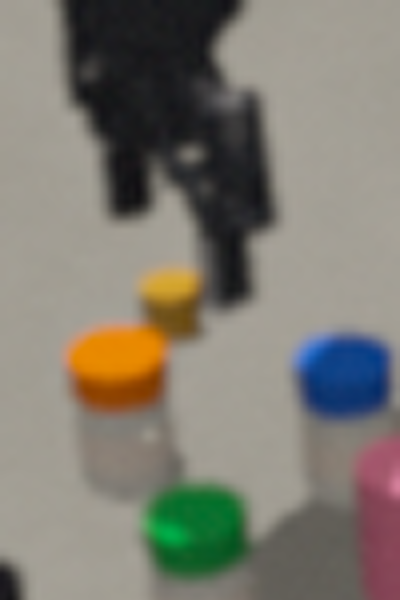

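```bash
python3 -c "
from h import *
delta([.6045,-.183,.213],65)
"
```

```text
t 1.87 tcp [ 0.6024 -0.1822  0.3597] jaw 65.04 q [ 0.67  0.53 -0.66  1.68  0.36  1.06  1.03] F [0.28 0.09 0.31] w 0.0854
shift [-0.0025  0.0002  0.1467] turn [ 0.   -0.11  0.04]
```

Call:
{"method": "carry_out", "body": {"targets": [[0,-0.0025,0,0.025,0,-0.1,0],[0,-0.0025,0,0.05,0,-0.1,0],[0,-0.0025,0,0.075,0,-0.1,0],[0,-0.0025,0,0.095,0,-0.1,0],[0,-0.0025,0,0.115,0,-0.1,0],[0,-0.0025,0,0.13,0,-0.1,0],[0,-0.0025,0,0.14,0,-0.1,0],[0,-0.0025,0,0.1467,0,-0.1,0],[0,-0.0025,0,0.1467,0,-0.1,0],[0,-0.0025,0,0.1467,0,-0.1,0]]}}

```text
time: 2.7
tcp_pos: [0.6047, -0.1831, 0.2134]
tool_rot: [0.216, 0.976, 0.0, 0.0]
wrist_force: [0.3, -0.0, -0.4]
grip_width: 0.0854
```

```bash
python3 -c "
from h import *
delta([.6045,-.183,.213],65)
for n in('scene','top'): cv2.imwrite(f'pics/{n}2.png',r.get_image(n)[:,:,::-1])
a=load('pics/scene2.png')[125:215,170:250];b=load('pics/top2.png')[130:220,270:350]
cv2.imwrite('pics/c11.png',cv2.resize(np.hstack([a,b]),None,fx=5,fy=5,interpolation=cv2.INTER_CUBIC))
"
```

```text
t 2.7 tcp [ 0.6047 -0.1831  0.2134] jaw 65.01 q [ 0.61  0.7  -0.57  1.77  0.5   0.82  0.93] F [ 0.3  -0.04 -0.41] w 0.0854
shift [0.0002 0.     0.0004] turn [0.02 0.03 0.01]
```

View pics/c11.png

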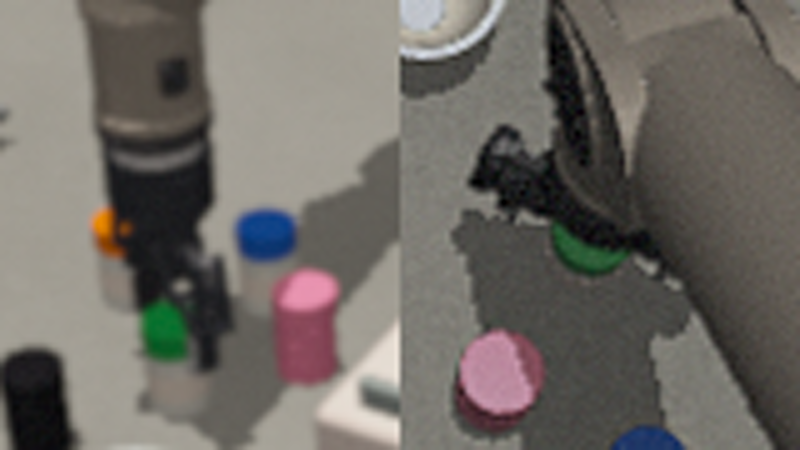

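Call:
{"method": "carry_out", "body": {"targets": [[255,0,0,0,0,0,0],[255,0,0,0,0,0,0],[255,0,0,0,0,0,0],[255,0,0,0,0,0,0],[255,0,0,0,0,0,0],[255,0,0,0,0,0,0],[255,0,0,0,0,0,0],[255,0,0,0,0,0,0]], "grip_force": 30}}

```text
time: 3.47
tcp_pos: [0.6052, -0.1834, 0.2149]
tool_rot: [0.216, 0.976, -0.0, 0.001]
wrist_force: [-1.0, -0.4, 5.0]
grip_width: 0.0474
```

Call:
{"method": "carry_out", "body": {"targets": [[255,0,0,-0.01,0,0,0],[255,0,0,-0.03,0,0,0],[255,0,0,-0.06,0,0,0],[255,0,0,-0.09,0,0,0],[255,0,0,-0.12,0,0,0],[255,0,0,-0.14,0,0,0],[255,0,0,-0.15,0,0,0],[255,0,0,-0.15,0,0,0],[255,0,0,-0.15,0,0,0]]}}

```text
time: 4.22
tcp_pos: [0.6045, -0.1833, 0.3643]
tool_rot: [0.216, 0.976, -0.0, 0.001]
wrist_force: [0.1, -0.0, -2.4]
grip_width: 0.0474
```

```bash
python3 -c "
from h import *
delta([.5165,.1640,.365],65)
for n in('scene','top'): cv2.imwrite(f'pics/{n}3.png',r.get_image(n)[:,:,::-1])
a=load('pics/scene3.png')[90:180,170:250];b=load('pics/top3.png')[130:220,270:350]
cv2.imwrite('pics/c12.png',cv2.resize(np.hstack([a,b]),None,fx=5,fy=5,interpolation=cv2.INTER_CUBIC))
"
```

```text
t 4.22 tcp [ 0.6045 -0.1833  0.3643] jaw 65.0 q [ 0.67  0.53 -0.66  1.67  0.36  1.07  1.03] F [ 0.07 -0.05 -2.36] w 0.0474
shift [ 0.2265  0.2776 -0.0012] turn [-0.    0.13 -0.  ]
```

View pics/c12.png

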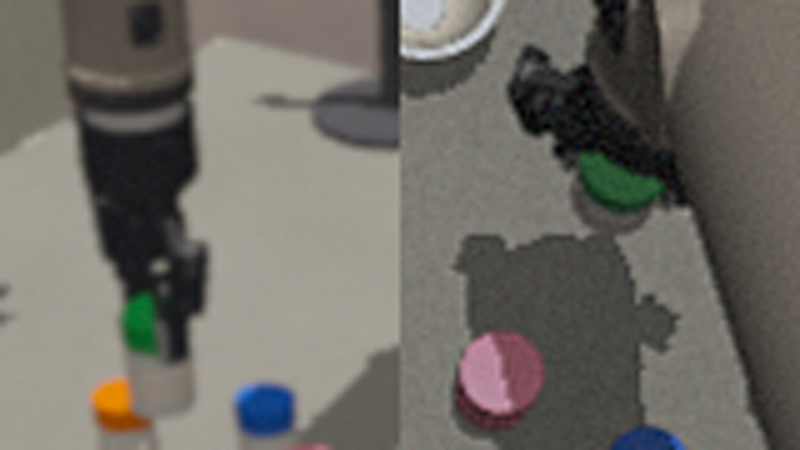

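Call:
{"method": "carry_out", "body": {"targets": [[255,0.0227,0.0278,0,0,0.1,0],[255,0.0453,0.0555,0,0,0.1,0],[255,0.068,0.0833,0,0,0.1,0],[255,0.0906,0.111,0,0,0.1,0],[255,0.1133,0.1388,0,0,0.1,0],[255,0.1359,0.1666,0,0,0.1,0],[255,0.1586,0.1943,0,0,0.1,0],[255,0.1812,0.222,0,0,0.1,0],[255,0.2039,0.25,0,0,0.1,0],[255,0.2265,0.2776,0,0,0.1,0],[255,0.2265,0.2776,0,0,0.1,0],[255,0.2265,0.2776,0,0,0.1,0],[255,0.2265,0.2776,0,0,0.1,0]]}}

```text
time: 5.4
tcp_pos: [0.516, 0.1634, 0.3615]
tool_rot: [0.216, 0.976, -0.001, -0.002]
wrist_force: [-0.8, -0.9, -1.6]
grip_width: 0.0472
```

```bash
python3 -c "
from h import *
delta([.5165,.1640,.325],65)
for n in('scene','top'): cv2.imwrite(f'pics/{n}4.png',r.get_image(n)[:,:,::-1])
a=load('pics/scene4.png')[130:230,260:340];b=load('pics/top4.png')[150:250,150:230]
cv2.imwrite('pics/c13.png',cv2.resize(np.hstack([a,b]),None,fx=5,fy=5,interpolation=cv2.INTER_CUBIC))
"
```

```text
t 5.4 tcp [0.516  0.1634 0.3615] jaw 65.02 q [ 0.2   0.41 -0.78  1.88  0.34  0.99  0.41] F [-0.79 -0.93 -1.57] w 0.0472
shift [-0.0003  0.0009  0.0365] turn [-0.13 -0.21  0.02]
```

View pics/c13.png

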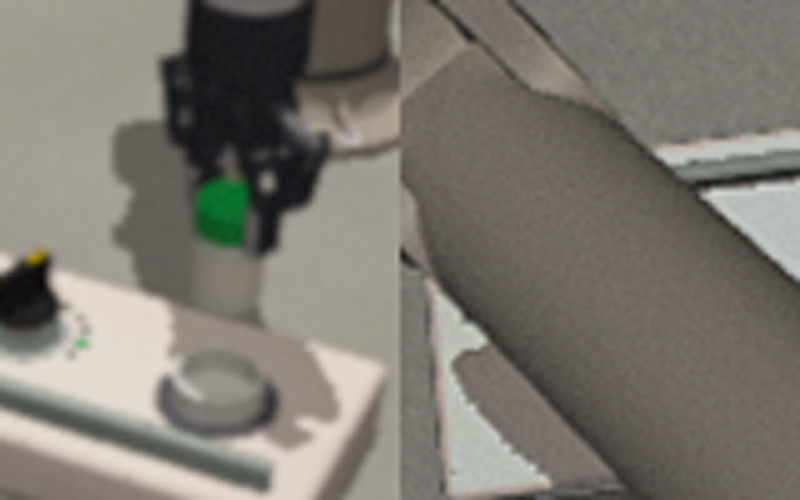

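Call:
{"method": "carry_out", "body": {"targets": [[255,0,0.0005,0.015,-0.1,-0.2,0],[255,0,0.0005,0.03,-0.1,-0.2,0],[255,0,0.0005,0.042,-0.1,-0.2,0],[255,0,0.0005,0.0465,-0.1,-0.2,0],[255,0,0.0005,0.0465,-0.1,-0.2,0],[255,0,0.0005,0.0465,-0.1,-0.2,0]]}}

```text
time: 6.0
tcp_pos: [0.5168, 0.1624, 0.3154]
tool_rot: [0.218, 0.976, -0.0, 0.0]
wrist_force: [-0.0, -0.1, -1.4]
grip_width: 0.0467
```

```bash
python3 -c "
from h import *
delta([.5165,.1640,.315],65)
im=np.mean([r.get_image('scene').astype(float) for _ in range(4)],0).astype(np.uint8)
cv2.imwrite('pics/scene5.png',im[:,:,::-1])
crop('pics/scene5.png','pics/c14.png',285,160,325,225,9)
o=r.get_obs();t=o['tcp_pos'];b=t[2]-.2149
for rr,z,c in((.023,b,t),(.024,b+.05,t),(.024,b+.072,t),(.031,.084,[.5165,.164]),(.0265,.084,[.5165,.164])):
  q=np.array([proj('scene',[c[0]+rr*np.cos(a),c[1]+rr*np.sin(a),z]) for a in np.linspace(0,6.28,60)])
  print(z,((np.r_[q.min(0),q.max(0)]-[285,160]*2+.5)*9).round())
"
```

```text
t 6.0 tcp [0.5168 0.1624 0.3154] jaw 64.83 q [ 0.17  0.47 -0.74  1.92  0.4   0.91  0.36] F [-0.05 -0.06 -1.37] w 0.0467
shift [0.0009 0.0013 0.0004] turn [-0.02  0.01 -0.17]
0.10120160394325753 [113. 325. 240. 401.]
0.15120160394325755 [118. 211. 254. 289.]
0.1732016039432575 [121. 161. 259. 237.]
0.084 [ 91. 350. 262. 453.]
0.084 [104. 357. 249. 445.]
```

View pics/c14.png

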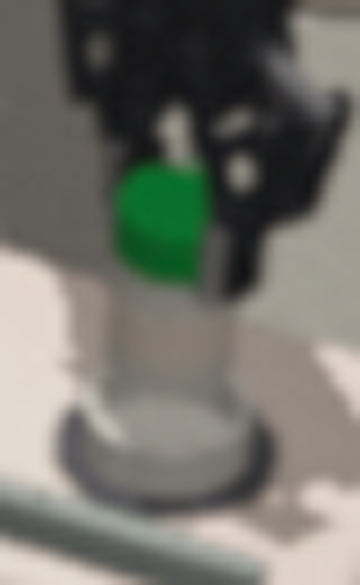

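Run:
```python
from h import *
U=lambda u,v,s,x0,y0:((u+.5)/s-.5+x0,(v+.5)/s-.5+y0)
# ring, top view
print("ring top",onz("top",*U(273.5,281,14,168,193),.061))
for c in ([.5143,.1641],[.5165,.1641],[.519,.1641]):
  for R in(.0405,.0415):
   q=np.array([proj("scene",[c[0]+R*np.cos(a),c[1]+R*np.sin(a),.061]) for a in np.linspace(0,6.28,80)])
   print(c,R,((np.r_[q.min(0),q.max(0)]-[285,190]*2+.5)*16).round())
# profiles in scene0
g=cv2.cvtColor(load("pics/scene0.png"),cv2.COLOR_BGR2GRAY)
print("rows down col 303..307, 195-222")
for c in(301,304,307):print(c,g[195:222,c])
for rr in(208,209,210):print(rr,g[rr,288:320])
# dial check with dots green in scene vs predicted
im=cv2.cvtColor(load("pics/scene0.png"),40);m=cv2.inRange(im,(45,60,60),(85,255,255))[190:206,265:285];ys,xs=np.nonzero(m);print("green dot scene",xs.mean()+265,ys.mean()+190,len(xs))
t=np.pi+.083-1.44;print(proj("scene",[.5163+.044*np.cos(t),.014+.044*np.sin(t),.06]))
```

```text
ring top [0.51376908 0.16428528 0.061     ]
[0.5143, 0.1641] 0.0405 [116. 197. 507. 438.]
[0.5143, 0.1641] 0.0415 [111. 194. 512. 441.]
[0.5165, 0.1641] 0.0405 [111. 202. 503. 444.]
[0.5165, 0.1641] 0.0415 [107. 199. 508. 447.]
[0.519, 0.1641] 0.0405 [106. 208. 498. 451.]
[0.519, 0.1641] 0.0415 [101. 205. 503. 454.]
rows down col 303..307, 195-222
301 [215 215 216 217 204 154 125 127 151 193 219 223 223 220 206 162 128 123
 123 116 100  89 112 152 157 133  99]
304 [216 215 216 215 202 153 125 125 144 186 217 223 223 222 212 184 139 122
 121 117 103  94 125 164 165 155 129]
307 [211 216 216 216 211 192 146 123 127 156 198 220 223 222 207 160 123 118
 118 110  96  96 151 198 199 178 155]
208 [219 216 193 144 100  93 101 122 157 188 205 213 219 220 221 221 222 221
 221 222 221 215 199 168 125  97 118 167 203 214 216 215]
209 [219 216 190 140  99  92 100 109 120 141 165 190 202 206 209 211 212 210
 208 207 204 189 161 129  96  87 103 154 199 214 216 216]
210 [220 215 190 138  99  94  99 108 110 116 129 144 153 162 172 181 184 182
 172 160 151 139 122 109  92  86  96 144 196 213 215 215]
green dot scene 275.5 198.0 2
[277.09249303 198.145181  ]
```

Run:
```python
from h import *
im=load("pics/top3.png");h=cv2.cvtColor(im,40);m=cv2.inRange(h,(50,100,30),(80,255,255));m[:140]=0
ys,xs=np.nonzero(m);print("obs top3 lid",xs.min()-.5,xs.max()+.5,ys.max()+.5)
q=np.array([proj("top",[.6045+.024*np.cos(a),-.1833+.024*np.sin(a),z]) for z in(.1995,.2215) for a in np.linspace(0,6.28,60)]);print(q.min(0),q.max(0))
# jar on bench after/before grasp: bench estimates relative to grasp pose; same for scene3
im=load("pics/scene3.png");m=cv2.inRange(cv2.cvtColor(im,40),(50,100,30),(80,255,255));m[:130]=0;m[180:]=0;m[:,:180]=0;m[:,220:]=0
ys,xs=np.nonzero(m);print("obs scene3 lid",xs.min()-.5,ys.min()-.5,ys.max()+.5)
q=np.array([proj("scene",[.6045+.024*np.cos(a),-.1833+.024*np.sin(a),z]) for z in(.1995,.2215) for a in np.linspace(0,6.28,60)]);print(q.min(0),q.max(0))
im=load("pics/scene5.png");m=cv2.inRange(cv2.cvtColor(im,40),(50,100,30),(80,255,255));m[:150]=0;m[200:]=0;m[:,:285]=0;m[:,325:]=0
ys,xs=np.nonzero(m);print("obs scene5 lid",xs.min()-.5,ys.min()-.5,ys.max()+.5)
q=np.array([proj("scene",[.5168+.024*np.cos(a),.1624+.024*np.sin(a),z]) for z in(.1505,.1725) for a in np.linspace(0,6.28,60)]);print(q.min(0),q.max(0))
```

```text
obs top3 lid 223.5 483.5 243.5
[305.39079107 151.36245298] [325.34001427 171.84641231]
obs scene3 lid 194.5 147.5 160.5
[193.78829691 147.89234804] [208.81016882 160.79652656]
obs scene5 lid 297.5 176.5 190.5
[297.4163954  177.47400745] [313.06796538 191.74128293]
```

```bash
python3 -c "
from h import *
delta([.5165,.1638,.2955],65)
"
```

```text
t 6.2 tcp [0.5168 0.1629 0.3161] jaw 64.87 q [ 0.17  0.47 -0.74  1.92  0.4   0.91  0.36] F [-0.29 -0.35 -1.46] w 0.0468
shift [0.0007 0.0007 0.0206] turn [ 0.03  0.08 -0.13]
```

Call:
{"method": "carry_out", "body": {"targets": [[255,0.0007,0.0007,0.006,0,0.1,0],[255,0.0007,0.0007,0.012,0,0.1,0],[255,0.0007,0.0007,0.016,0,0.1,0],[255,0.0007,0.0007,0.0185,0,0.1,0],[255,0.0007,0.0007,0.0205,0,0.1,0],[255,0.0007,0.0007,0.0205,0,0.1,0],[255,0.0007,0.0007,0.0205,0,0.1,0]]}}

```text
time: 6.78
tcp_pos: [0.5165, 0.1638, 0.2955]
tool_rot: [0.218, 0.976, 0.0, -0.0]
wrist_force: [-0.6, -0.4, -1.2]
grip_width: 0.0469
```

```bash
python3 -c "
from h import *
delta([.5165,.1638,.2915],65)
print(r.get_obs()['moment'])
im=r.get_image('scene');cv2.imwrite('pics/scene6.png',im[:,:,::-1])
crop('pics/scene6.png','pics/c15.png',285,160,325,225,9)
"
```

```text
t 6.78 tcp [0.5165 0.1638 0.2955] jaw 64.87 q [ 0.15  0.5  -0.73  1.94  0.43  0.87  0.33] F [-0.61 -0.37 -1.24] w 0.0469
shift [-0.     -0.0001  0.004 ] turn [ 0.03 -0.03 -0.13]
[-0.04240469 -0.03488872  0.02185847]
```

View pics/c15.png

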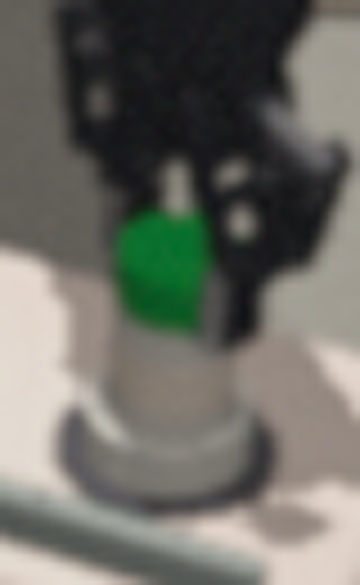

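Call:
{"method": "carry_out", "body": {"targets": [[255,0,0,0.002,0,0,0],[255,0,0,0.004,0,0,0],[255,0,0,0.006,0,0,0],[255,0,0,0.008,0,0,0],[255,0,0,0.009,0,0,0],[255,0,0,0.009,0,0,0]]}}

```text
time: 7.33
tcp_pos: [0.5165, 0.1638, 0.2863]
tool_rot: [0.218, 0.976, 0.0, -0.0]
wrist_force: [-0.6, -0.9, -1.2]
grip_width: 0.0471
```

Call:
{"method": "carry_out", "body": {"targets": [[255,0,0,0.002,0,0,0],[255,0,0,0.004,0,0,0],[255,0,0,0.0055,0,0,0],[255,0,0,0.007,0,0,0],[255,0,0,0.0075,0,0,0],[255,0,0,0.0075,0,0,0]]}}

```text
time: 7.83
tcp_pos: [0.5165, 0.1638, 0.279]
tool_rot: [0.218, 0.976, 0.0, -0.0]
wrist_force: [-0.7, -0.9, 0.4]
grip_width: 0.0469
```

```bash
python3 -c "
from h import *
delta([.5165,.1638,.278],65)
im=r.get_image('scene');cv2.imwrite('pics/scene7.png',im[:,:,::-1])
crop('pics/scene7.png','pics/c16.png',285,160,325,225,9)
"
```

```text
t 7.83 tcp [0.5165 0.1638 0.279 ] jaw 64.87 q [ 0.14  0.52 -0.71  1.95  0.45  0.84  0.31] F [-0.73 -0.86  0.42] w 0.0469
shift [ 0.    -0.     0.001] turn [ 0.01 -0.03 -0.13]
```

View pics/c16.png

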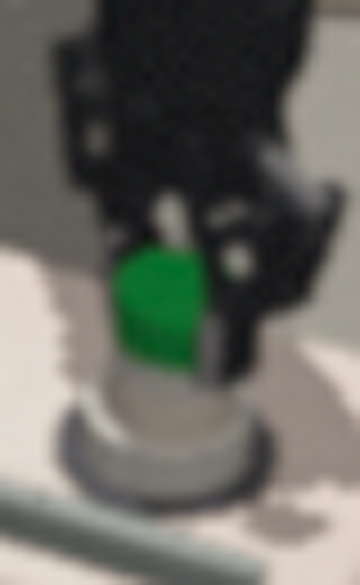

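Call:
{"method": "carry_out", "body": {"targets": [[0,0,0,0,0,0,0],[0,0,0,0,0,0,0],[0,0,0,0,0,0,0],[0,0,0,0,0,0,0],[0,0,0,0,0,0,0],[0,0,0,0,0,0,0],[0,0,0,0,0,0,0],[0,0,0,0,0,0,0]]}}

```text
time: 8.55
tcp_pos: [0.5165, 0.1638, 0.2789]
tool_rot: [0.218, 0.976, 0.0, -0.0]
wrist_force: [-0.3, 0.1, -0.3]
grip_width: 0.0854
```

Call:
{"method": "carry_out", "body": {"targets": [[0,0,0,-0.02,0,0,0],[0,0,0,-0.04,0,0,0],[0,0,0,-0.07,0,0,0],[0,0,0,-0.1,0,0,0],[0,0,0,-0.1,0,0,0]]}}

```text
time: 8.97
tcp_pos: [0.5179, 0.1652, 0.3845]
tool_rot: [0.217, 0.976, 0.002, 0.004]
wrist_force: [1.2, -0.2, 0.0]
grip_width: 0.0853
```

```bash
python3 -c "
from h import *
delta([.5163,.0142,.36],73)
im=r.get_image('scene');cv2.imwrite('pics/scene8.png',im[:,:,::-1])
crop('pics/scene8.png','pics/c17.png',235,150,335,235,7)
"
```

```text
t 8.97 tcp [0.5179 0.1652 0.3845] jaw 64.88 q [ 0.21  0.39 -0.79  1.85  0.32  1.02  0.42] F [ 1.24 -0.23  0.02] w 0.0853
shift [-0.0626 -0.1376  0.024 ] turn [ 0.34  0.36 -8.12]
```

View pics/c17.png

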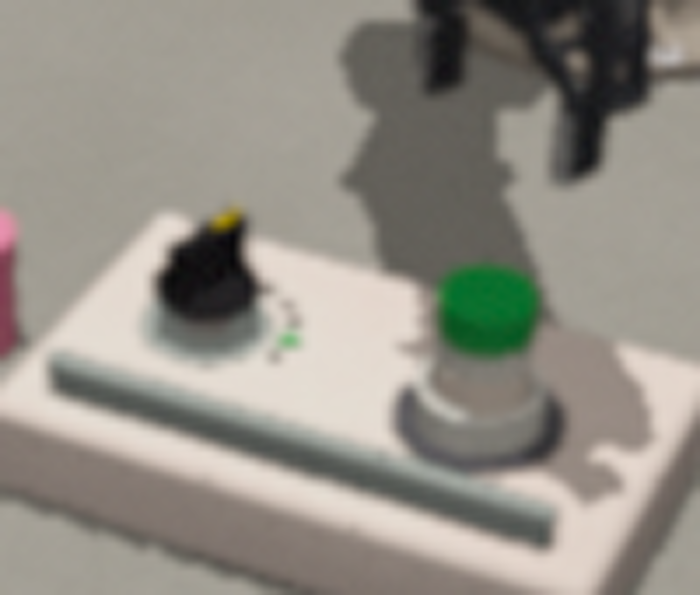

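```bash
python3 -c "
from h import *
delta([.517,.0138,.33],74.5)
"
```

```text
t 9.02 tcp [0.5173 0.1646 0.382 ] jaw 64.86 q [ 0.21  0.39 -0.79  1.86  0.32  1.02  0.42] F [-0.18 -0.48  0.23] w 0.0856
shift [-0.0635 -0.1368  0.0517] turn [ 0.22  0.26 -9.64]
```

Call:
{"method": "carry_out", "body": {"targets": [[0,-0.014,-0.03,0,0.2,0.2,-2],[0,-0.028,-0.06,0,0.2,0.2,-4],[0,-0.042,-0.09,0.01,0.2,0.2,-6],[0,-0.054,-0.116,0.03,0.2,0.2,-8],[0,-0.0635,-0.1368,0.05,0.2,0.2,-9.6],[0,-0.0635,-0.1368,0.0517,0.2,0.2,-9.6],[0,-0.0635,-0.1368,0.0517,0.2,0.2,-9.6],[0,-0.0635,-0.1368,0.0517,0.2,0.2,-9.6]]}}

```text
time: 9.68
tcp_pos: [0.5168, 0.0144, 0.3296]
tool_rot: [0.135, 0.991, 0.0, 0.0]
wrist_force: [0.8, 0.4, -0.3]
grip_width: 0.0855
```

```bash
python3 -c "
from h import *
delta([.517,.0138,.264],74.5)
for n in('scene','top'): cv2.imwrite(f'pics/{n}9.png',r.get_image(n)[:,:,::-1])
a=load('pics/scene9.png')[130:230,230:330];b=load('pics/top9.png')[150:250,170:270]
cv2.imwrite('pics/c18.png',cv2.resize(np.hstack([a,b]),None,fx=4,fy=4,interpolation=cv2.INTER_CUBIC))
t=r.get_obs()['tcp_pos']
for w in(-.0427,.0427):
  q=proj('scene',t+[w*np.cos(1.3),w*np.sin(1.3),-.16]);print((q-[230,130])*4)
# jar lid in the cup, both views
im=load('pics/top9.png');m=cv2.inRange(cv2.cvtColor(im,40),(50,100,60),(80,255,255));m[:190]=0;m[240:]=0;m[:,:165]=0;m[:,220:]=0
ys,xs=np.nonzero(m)
if len(xs): print(len(xs),xs.min(),xs.max(),ys.min(),ys.max(),onz('top',xs.mean(),ys.mean(),.136))
"
```

```text
t 9.68 tcp [0.5168 0.0144 0.3296] jaw 74.47 q [ 0.48  0.41 -0.77  1.96  0.36  0.91  0.82] F [ 0.77  0.37 -0.25] w 0.0855
shift [-0.0003 -0.0006  0.0656] turn [ 0.05 -0.01 -0.03]
[107.73944668 137.11239461]
[178.06413732 177.28971762]
247 175 192 199 216 [0.513348   0.16371096 0.136     ]
```

View pics/c18.png

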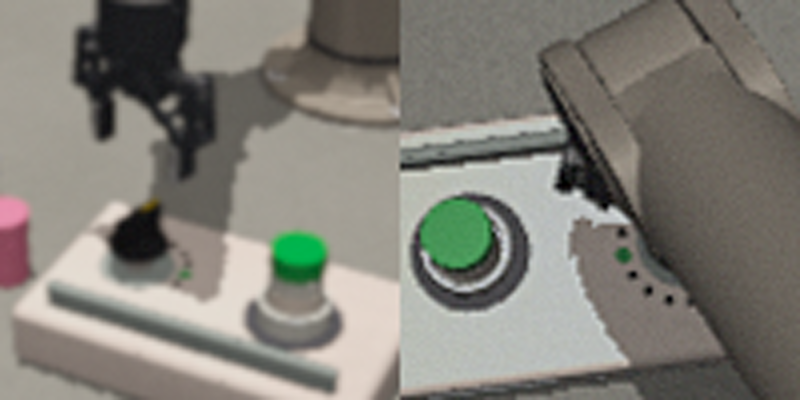

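```bash
python3 -c "
from h import *
delta([.5185,.0140,.264],74.5)
"
```

```text
t 9.78 tcp [0.5172 0.0153 0.3305] jaw 74.57 q [ 0.48  0.41 -0.77  1.96  0.36  0.91  0.82] F [ 0.26  0.91 -0.33] w 0.0852
shift [-0.0015 -0.001   0.0665] turn [0.08 0.1  0.07]
```

Call:
{"method": "carry_out", "body": {"targets": [[0,-0.0015,-0.001,0.015,0,0,0],[0,-0.0015,-0.001,0.03,0,0,0],[0,-0.0015,-0.001,0.045,0,0,0],[0,-0.0015,-0.001,0.057,0,0,0],[0,-0.0015,-0.001,0.063,0,0,0],[0,-0.0015,-0.001,0.0645,0,0,0],[0,-0.0015,-0.001,0.0645,0,0,0],[0,-0.0015,-0.001,0.0645,0,0,0]]}}

```text
time: 10.45
tcp_pos: [0.5188, 0.0144, 0.2666]
tool_rot: [0.134, 0.991, 0.001, 0.002]
wrist_force: [0.7, -1.0, -0.5]
grip_width: 0.0856
```

```bash
python3 -c "
from h import *
delta([.5185,.0140,.264],74.5);print(r.get_obs()['moment'])
im=r.get_image('scene');cv2.imwrite('pics/scene10.png',im[:,:,::-1])
crop('pics/scene10.png','pics/c19.png',240,140,300,215,8)
"
```

```text
t 10.45 tcp [0.5188 0.0144 0.2666] jaw 74.59 q [ 0.42  0.5  -0.71  2.01  0.46  0.79  0.74] F [ 0.65 -1.   -0.54] w 0.0856
shift [ 0.0002 -0.0005  0.0026] turn [0.1  0.16 0.09]
[ 0.00426099  0.01420753 -0.00997926]
```

View pics/c19.png

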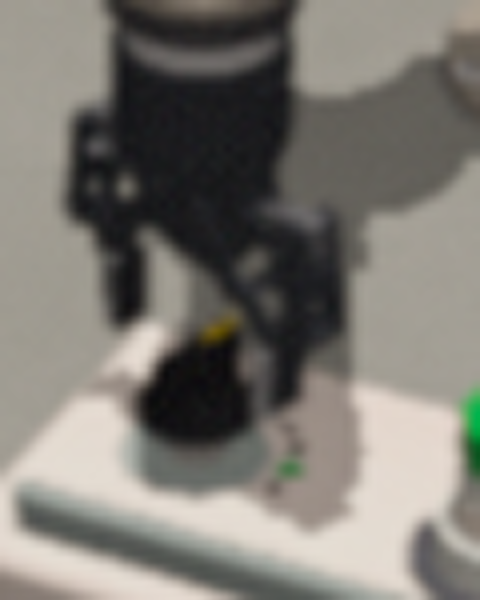

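Call:
{"method": "carry_out", "body": {"targets": [[190,0,0,0,0,0,0],[190,0,0,0,0,0,0],[190,0,0,0,0,0,0],[190,0,0,0,0,0,0],[190,0,0,0,0,0,0],[190,0,0,0,0,0,0]], "grip_force": 20}}

```text
time: 11.0
tcp_pos: [0.5189, 0.0142, 0.2668]
tool_rot: [0.134, 0.991, 0.001, 0.002]
wrist_force: [0.1, -0.7, -0.5]
grip_width: 0.0222
```

```bash
python3 -c "
from h import *
delta([.5185,.0140,.266],74.5);print(r.get_obs()['moment'])
im=r.get_image('scene');cv2.imwrite('pics/scene11.png',im[:,:,::-1])
crop('pics/scene11.png','pics/c20.png',240,140,300,215,8)
"
```

```text
t 11.0 tcp [0.5189 0.0142 0.2668] jaw 74.57 q [ 0.42  0.5  -0.71  2.01  0.46  0.79  0.74] F [ 0.14 -0.72 -0.47] w 0.0222
shift [ 0.0003 -0.0003  0.0008] turn [0.1  0.18 0.07]
[-0.01400812  0.0293877  -0.03697049]
```

View pics/c20.png

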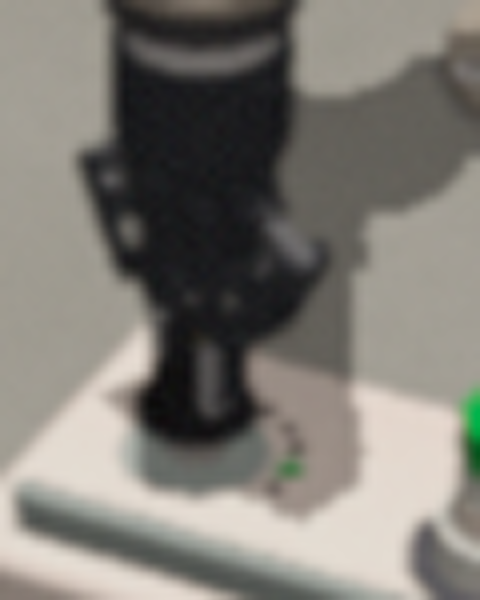

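Call:
{"method": "carry_out", "body": {"targets": [[204,0,0,0,0,0,0],[204,0,0,0,0,0,0],[204,0,0,0,0,0,0]], "grip_force": 20}}

```text
time: 11.3
tcp_pos: [0.5186, 0.0137, 0.2666]
tool_rot: [0.134, 0.991, 0.0, 0.001]
wrist_force: [-0.9, -2.9, 1.9]
grip_width: 0.017
```

```bash
python3 -c "
from h import *
delta([.5185,.0140,.266],74.5);print(r.get_obs()['moment'])
"
```

```text
t 11.3 tcp [0.5186 0.0137 0.2666] jaw 74.54 q [ 0.42  0.5  -0.71  2.01  0.46  0.79  0.74] F [-0.85 -2.88  1.88] w 0.017
shift [0.0002 0.0002 0.0006] turn [0.04 0.14 0.04]
[-0.53863776  0.26930965 -0.03827064]
```

Call:
{"method": "carry_out", "body": {"targets": [[204,0,-0.001,0,0,0,0],[204,0,-0.002,0,0,0,0],[204,0,-0.002,0,0,0,0],[204,0,-0.002,0,0,0,0]]}}

```text
time: 11.63
tcp_pos: [0.5182, 0.012, 0.2667]
tool_rot: [0.134, 0.991, 0.0, 0.001]
wrist_force: [0.4, -0.6, -0.1]
grip_width: 0.0168
```

```bash
python3 -c "
from h import *
delta([.5185,.0120,.266],74.5);print(r.get_obs()['moment'])
"
```

```text
t 11.63 tcp [0.5182 0.012  0.2667] jaw 74.55 q [ 0.42  0.5  -0.71  2.01  0.46  0.79  0.75] F [ 0.37 -0.62 -0.1 ] w 0.0168
shift [-0.0003  0.      0.0007] turn [0.07 0.16 0.05]
[ 0.00433183  0.03011248 -0.01803153]
```

Contact is gone, so the bar sits centred. Closing on it now.

Call:
{"method": "carry_out", "body": {"targets": [[211,0,0,0,0,0,0],[214,0,0,0,0,0,0],[218,0,0,0,0,0,0],[218,0,0,0,0,0,0]], "grip_force": 20}}

```text
time: 11.97
tcp_pos: [0.5183, 0.012, 0.2668]
tool_rot: [0.134, 0.991, 0.0, 0.002]
wrist_force: [-0.2, -1.3, 2.3]
grip_width: 0.0139
```

```bash
python3 -c "
from h import *
delta([.5185,.0120,.266],74.5);print(r.get_obs()['moment'])
"
```

```text
t 11.97 tcp [0.5183 0.012  0.2668] jaw 74.54 q [ 0.42  0.5  -0.71  2.01  0.46  0.79  0.75] F [-0.16 -1.26  2.28] w 0.0139
shift [-0.0002  0.0001  0.0008] turn [0.07 0.16 0.04]
[-0.18092089  0.20437978 -0.01955189]
```

Call:
{"method": "carry_out", "body": {"targets": [[255,0,0,0,0,0,0],[255,0,0,0,0,0,0],[255,0,0,0,0,0,0],[255,0,0,0,0,0,0]], "grip_force": 30}}

```text
time: 12.3
tcp_pos: [0.5183, 0.012, 0.2668]
tool_rot: [0.134, 0.991, 0.0, 0.002]
wrist_force: [-1.1, -1.4, 1.6]
grip_width: 0.0132
```

```bash
python3 -c "
from h import *
delta([.5185,.0120,.266],74.5);print(r.get_obs()['moment'])
"
```

```text
t 12.3 tcp [0.5183 0.012  0.2668] jaw 74.55 q [ 0.42  0.5  -0.71  2.01  0.46  0.79  0.75] F [-1.06 -1.44  1.62] w 0.0132
shift [-0.0002  0.0001  0.0008] turn [0.07 0.17 0.05]
[-0.17606442  0.13592675 -0.0732827 ]
```

Call:
{"method": "carry_out", "body": {"targets": [[255,0,0,0.001,0,0,0],[255,0,0,0.002,0,0,0],[255,0,0,0.003,0,0,0],[255,0,0,0.003,0,0,0]]}}

```text
time: 12.63
tcp_pos: [0.5183, 0.012, 0.2637]
tool_rot: [0.134, 0.991, 0.0, 0.001]
wrist_force: [-0.9, 0.1, 2.9]
grip_width: 0.0132
```

Call:
{"method": "carry_out", "body": {"targets": [[255,0,0,0.0005,0,0,0],[255,0,0,0.0005,0,0,0]]}}

```text
time: 12.8
tcp_pos: [0.5183, 0.012, 0.2631]
tool_rot: [0.134, 0.991, 0.0, 0.001]
wrist_force: [-0.7, -1.0, 2.9]
grip_width: 0.0133
```

Call:
{"method": "carry_out", "body": {"targets": [[255,0,0,0.0004,0,0,0],[255,0,0,0.0007,0,0,0],[255,0,0,0.0007,0,0,0]]}}

```text
time: 13.05
tcp_pos: [0.5183, 0.012, 0.2624]
tool_rot: [0.134, 0.991, 0.0, 0.001]
wrist_force: [-1.5, -0.3, 2.9]
grip_width: 0.0139
```

Call:
{"method": "carry_out", "body": {"targets": [[255,0,0,0.0004,0,0,0],[255,0,0,0.0007,0,0,0],[255,0,0,0.0007,0,0,0]]}}

```text
time: 13.3
tcp_pos: [0.5183, 0.012, 0.2617]
tool_rot: [0.134, 0.991, 0.0, 0.001]
wrist_force: [-1.7, -1.0, 3.8]
grip_width: 0.0136
```

Call:
{"method": "carry_out", "body": {"targets": [[255,0,0,0.0004,0,0,0],[255,0,0,0.0007,0,0,0],[255,0,0,0.0007,0,0,0]]}}

```text
time: 13.55
tcp_pos: [0.5183, 0.012, 0.2609]
tool_rot: [0.134, 0.991, 0.0, 0.001]
wrist_force: [-1.7, -0.5, 3.6]
grip_width: 0.0136
```

Call:
{"method": "carry_out", "body": {"targets": [[255,0,0,0.0004,0,0,0],[255,0,0,0.0007,0,0,0],[255,0,0,0.0007,0,0,0]]}}

```text
time: 13.8
tcp_pos: [0.5183, 0.012, 0.2602]
tool_rot: [0.134, 0.991, 0.0, 0.001]
wrist_force: [-0.4, -0.3, 3.7]
grip_width: 0.0135
```

Call:
{"method": "carry_out", "body": {"targets": [[255,0,0,0.0004,0,0,0],[255,0,0,0.0007,0,0,0],[255,0,0,0.0007,0,0,0]]}}

```text
time: 14.05
tcp_pos: [0.5183, 0.012, 0.2595]
tool_rot: [0.134, 0.991, 0.0, 0.001]
wrist_force: [-0.9, -0.1, 4.1]
grip_width: 0.0136
```

Call:
{"method": "carry_out", "body": {"targets": [[255,0,0,0.0004,0,0,0],[255,0,0,0.0007,0,0,0],[255,0,0,0.0007,0,0,0]]}}

```text
time: 14.3
tcp_pos: [0.5183, 0.012, 0.2587]
tool_rot: [0.134, 0.991, 0.0, 0.001]
wrist_force: [-1.7, -1.8, 5.1]
grip_width: 0.0132
```

Call:
{"method": "carry_out", "body": {"targets": [[255,0,0,0.0003,0,0,0],[255,0,0,0.0003,0,0,0]]}}

```text
time: 14.47
tcp_pos: [0.5183, 0.012, 0.2584]
tool_rot: [0.134, 0.991, 0.0, 0.001]
wrist_force: [-1.8, -1.3, 3.9]
grip_width: 0.0135
```

Call:
{"method": "carry_out", "body": {"targets": [[255,0,0,0.0004,0,0,0],[255,0,0,0.0007,0,0,0],[255,0,0,0.0007,0,0,0]]}}

```text
time: 14.72
tcp_pos: [0.5183, 0.012, 0.2577]
tool_rot: [0.134, 0.991, 0.0, 0.001]
wrist_force: [-1.6, -0.3, 4.6]
grip_width: 0.0131
```

Call:
{"method": "carry_out", "body": {"targets": [[255,0,0,0.0004,0,0,0],[255,0,0,0.0007,0,0,0],[255,0,0,0.0007,0,0,0]]}}

```text
time: 14.97
tcp_pos: [0.5183, 0.012, 0.2569]
tool_rot: [0.134, 0.991, 0.0, 0.001]
wrist_force: [-1.8, -0.3, 4.7]
grip_width: 0.0133
```

Call:
{"method": "carry_out", "body": {"targets": [[255,0,0,0.0004,0,0,0],[255,0,0,0.0007,0,0,0],[255,0,0,0.0007,0,0,0]]}}

```text
time: 15.22
tcp_pos: [0.5183, 0.012, 0.2562]
tool_rot: [0.134, 0.991, 0.0, 0.001]
wrist_force: [-2.8, -0.8, 5.7]
grip_width: 0.0133
```

Call:
{"method": "carry_out", "body": {"targets": [[255,0,0,0.0004,0,0,0],[255,0,0,0.0006,0,0,0],[255,0,0,0.0006,0,0,0]]}}

```text
time: 15.47
tcp_pos: [0.5183, 0.012, 0.2557]
tool_rot: [0.134, 0.991, 0.0, 0.001]
wrist_force: [-1.5, -1.0, 6.4]
grip_width: 0.0134
```

Call:
{"method": "carry_out", "body": {"targets": [[255,0,0,0.0002,0,0,0],[255,0,0,0.0002,0,0,0]]}}

```text
time: 15.63
tcp_pos: [0.5183, 0.012, 0.2556]
tool_rot: [0.134, 0.991, 0.0, 0.001]
wrist_force: [-1.6, -1.1, 6.0]
grip_width: 0.0136
```

Call:
{"method": "carry_out", "body": {"targets": [[255,0,0,0.0003,0,0,0],[255,0,0,0.0003,0,0,0]]}}

```text
time: 15.8
tcp_pos: [0.5184, 0.0121, 0.2554]
tool_rot: [0.134, 0.991, 0.0, 0.001]
wrist_force: [-1.5, -0.8, 6.5]
grip_width: 0.0134
```

Call:
{"method": "carry_out", "body": {"targets": [[255,0,0,0.0004,0,0,0],[255,0,0,0.0004,0,0,0],[255,0,0,0.0004,0,0,0]]}}

```text
time: 16.05
tcp_pos: [0.5183, 0.0121, 0.2553]
tool_rot: [0.134, 0.991, 0.0, 0.001]
wrist_force: [-2.6, -1.3, 8.0]
grip_width: 0.0137
```

Call:
{"method": "carry_out", "body": {"targets": [[255,0,0,-0.0002,0,0,0],[255,0,0,-0.0002,0,0,0]], "grip_force": 60}}

```text
time: 16.22
tcp_pos: [0.5184, 0.0121, 0.2557]
tool_rot: [0.134, 0.991, -0.0, 0.001]
wrist_force: [-2.7, -0.7, 6.9]
grip_width: 0.013
```

```bash
python3 -c "
from h import *
delta([.5185,.0120,.255],74.5);print(r.get_obs()['moment'])
"
```

```text
t 16.22 tcp [0.5184 0.0121 0.2557] jaw 74.54 q [ 0.41  0.52 -0.7   2.02  0.48  0.77  0.73] F [-2.7  -0.7   6.94] w 0.013
shift [-0.0002 -0.0001  0.0007] turn [0.02 0.16 0.04]
[-0.21427825  0.53865737 -0.03375132]
```

Call:
{"method": "carry_out", "body": {"targets": [[255,0,0,0,0,0,2.5],[255,0,0,0,0,0,5],[255,0,0,0,0,0,5]]}}

```text
time: 16.47
tcp_pos: [0.5183, 0.0123, 0.2557]
tool_rot: [0.177, 0.984, -0.0, 0.002]
wrist_force: [-3.6, -1.7, 5.8]
grip_width: 0.0128
```

```bash
python3 -c "
from h import *
delta([.5185,.0120,.255],74.5);print(r.get_obs()['moment'])
"
```

```text
t 16.47 tcp [0.5183 0.0123 0.2557] jaw 69.55 q [ 0.4   0.51 -0.68  2.02  0.46  0.76  0.66] F [-3.56 -1.67  5.78] w 0.0128
shift [-0.0003 -0.0002  0.0008] turn [ 0.    0.19 -4.95]
[-0.01695621  0.53373583  0.70072396]
```

Call:
{"method": "carry_out", "body": {"targets": [[255,0,0,0,0,0,0]]}}

```text
time: 16.55
tcp_pos: [0.5182, 0.0124, 0.2558]
tool_rot: [0.176, 0.984, -0.0, 0.002]
wrist_force: [-2.2, -3.1, 5.5]
grip_width: 0.0128
```

```bash
python3 -c "
from h import *
delta([.5185,.0120,.255],74.5);print(r.get_obs()['moment'])
im=r.get_image('scene');cv2.imwrite('pics/scene12.png',im[:,:,::-1])
crop('pics/scene12.png','pics/c21.png',240,140,300,215,8)
print(r.get_obs()['moment'],r.get_obs()['wrist_force'])
"
```

```text
t 16.55 tcp [0.5182 0.0124 0.2558] jaw 69.68 q [ 0.4   0.51 -0.68  2.02  0.46  0.76  0.66] F [-2.22 -3.14  5.51] w 0.0128
shift [-0.0004 -0.0003  0.0008] turn [-0.03  0.21 -4.82]
[-0.12275227  0.49799526  0.7214763 ]
[-0.08558688  0.44586429  0.71347402] [-2.01830222 -1.81992767  5.77743429]
```

View pics/c21.png

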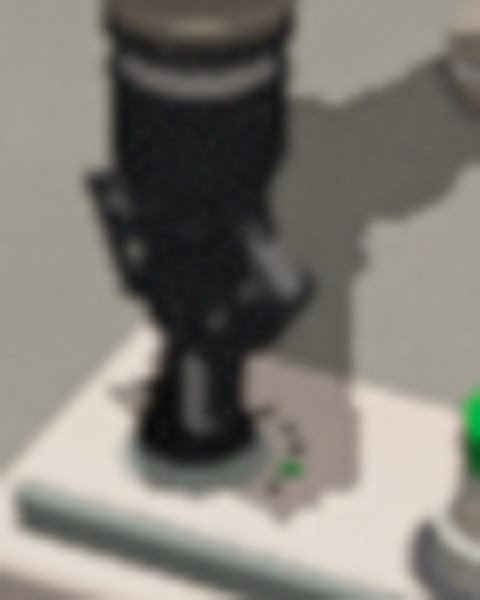

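```bash
python3 -c "
from h import *
o=r.get_obs();print(o['tau'].round(3),o['moment'].round(3),o['wrist_force'].round(2))
"
```

```text
[ -0.291 -45.556  -7.257 -19.513  -0.472  -0.73   -0.733] [-0.086  0.446  0.713] [-2.02 -1.82  5.78]
```

Call:
{"method": "carry_out", "body": {"targets": [[255,0,0,0,0,0,-2],[255,0,0,0,0,0,-2]]}}

```text
time: 16.77
tcp_pos: [0.5182, 0.0125, 0.2558]
tool_rot: [0.158, 0.988, -0.001, 0.002]
wrist_force: [-1.5, -0.9, 4.6]
grip_width: 0.0128
```

```bash
python3 -c "
from h import *
delta([.5185,.0120,.255],74.5)
o=r.get_obs();print(o['tau'].round(3)[6],o['moment'].round(3))
"
```

```text
t 16.77 tcp [0.5182 0.0125 0.2558] jaw 71.87 q [ 0.4   0.51 -0.68  2.02  0.47  0.77  0.69] F [-1.52 -0.87  4.61] w 0.0128
shift [-0.0005 -0.0004  0.0008] turn [-0.05  0.23 -2.63]
-0.034 [-0.131  0.47   0.411]
```

Call:
{"method": "carry_out", "body": {"targets": [[255,0,0,0,0,0,-1.5],[255,0,0,0,0,0,-1.5]]}}

```text
time: 16.93
tcp_pos: [0.5182, 0.0125, 0.2559]
tool_rot: [0.144, 0.99, -0.001, 0.002]
wrist_force: [-2.6, -0.7, 5.7]
grip_width: 0.0128
```

```bash
python3 -c "
from h import *
delta([.5185,.0120,.255],74.5)
o=r.get_obs();print(o['tau'].round(3)[6],o['moment'].round(3))
"
```

```text
t 16.93 tcp [0.5182 0.0125 0.2559] jaw 73.49 q [ 0.41  0.52 -0.69  2.02  0.47  0.77  0.71] F [-2.57 -0.73  5.72] w 0.0128
shift [-0.0005 -0.0004  0.0009] turn [-0.07  0.23 -1.01]
0.166 [-0.192  0.447  0.106]
```

Call:
{"method": "carry_out", "body": {"targets": [[255,0,0,0,0,0,-1],[255,0,0,0,0,0,-1]]}}

```text
time: 17.1
tcp_pos: [0.5182, 0.0125, 0.2559]
tool_rot: [0.135, 0.991, -0.001, 0.002]
wrist_force: [-1.1, 0.1, 6.7]
grip_width: 0.0127
```

```bash
python3 -c "
from h import *
delta([.5185,.0120,.255],74.5)
o=r.get_obs();print(o['tau'].round(3)[6],o['moment'].round(3))
"
```

```text
t 17.1 tcp [0.5182 0.0125 0.2559] jaw 74.54 q [ 0.41  0.52 -0.7   2.02  0.48  0.77  0.73] F [-1.07  0.1   6.72] w 0.0127
shift [-0.0004 -0.0004  0.0009] turn [-0.07  0.23  0.04]
0.255 [-0.254  0.443 -0.076]
```

Call:
{"method": "carry_out", "body": {"targets": [[255,0,0,0.0005,0,0,0],[255,0,0,0.0005,0,0,0],[255,0,0,0.0005,0,0,0]]}}

```text
time: 17.35
tcp_pos: [0.5182, 0.0125, 0.2556]
tool_rot: [0.135, 0.991, -0.001, 0.002]
wrist_force: [-1.8, -0.7, 7.1]
grip_width: 0.0129
```

```bash
python3 -c "
from h import *
delta([.5185,.0120,.255],74.5)
o=r.get_obs();print(o['tau'].round(3)[6],o['moment'].round(3))
"
```

```text
t 17.35 tcp [0.5182 0.0125 0.2556] jaw 74.54 q [ 0.41  0.52 -0.69  2.02  0.48  0.77  0.73] F [-1.79 -0.67  7.06] w 0.0129
shift [-0.0004 -0.0004  0.0006] turn [-0.07  0.23  0.04]
0.063 [-0.235  0.575 -0.026]
```

Call:
{"method": "carry_out", "body": {"targets": [[255,0,0,0.0004,0,0,0],[255,0,0,0.0004,0,0,0],[255,0,0,0.0004,0,0,0]]}}

```text
time: 17.6
tcp_pos: [0.5182, 0.0125, 0.2554]
tool_rot: [0.135, 0.991, -0.001, 0.002]
wrist_force: [-2.7, -0.9, 8.0]
grip_width: 0.013
```

```bash
python3 -c "
from h import *
delta([.5185,.0120,.255],74.5)
o=r.get_obs();print(o['tau'].round(3),o['moment'].round(3),o['tcp_pos'],o['wrist_force'])
"
```

```text
t 17.6 tcp [0.5182 0.0125 0.2554] jaw 74.54 q [ 0.41  0.52 -0.69  2.02  0.48  0.77  0.73] F [-2.72 -0.86  7.99] w 0.013
shift [-0.0004 -0.0004  0.0004] turn [-0.09  0.24  0.04]
[ -0.598 -44.537  -7.632 -19.082   0.211  -0.975   0.062] [-0.247  0.618 -0.041] [0.51820193 0.01254432 0.25539767] [-2.71775449 -0.86483104  7.99140014]
```

Call:
{"method": "carry_out", "body": {"targets": [[255,0,0,-0.0008,0,0,0],[255,0,0,-0.0008,0,0,1],[255,0,0,-0.0008,0,0,1.5],[255,0,0,-0.0008,0,0,1.5]]}}

```text
time: 17.93
tcp_pos: [0.5181, 0.0126, 0.2562]
tool_rot: [0.147, 0.989, -0.001, 0.002]
wrist_force: [-2.0, -1.6, 5.5]
grip_width: 0.0127
```

```bash
python3 -c "
from h import *
delta([.5185,.0120,.255],74.5)
o=r.get_obs();print(o['tau'].round(3)[6],o['moment'].round(3),o['wrist_force'])
"
```

```text
t 17.93 tcp [0.5181 0.0126 0.2562] jaw 73.06 q [ 0.41  0.51 -0.69  2.02  0.47  0.77  0.71] F [-2.02 -1.6   5.45] w 0.0127
shift [-0.0005 -0.0005  0.0012] turn [-0.09  0.24 -1.44]
-0.306 [-0.12   0.471  0.197] [-2.01899581 -1.59740134  5.45261566]
```

Call:
{"method": "carry_out", "body": {"targets": [[255,0,0,0,0,0,-1.5],[255,0,0,0,0,0,-3],[255,0,0,0,0,0,-3]]}}

```text
time: 18.18
tcp_pos: [0.5182, 0.0125, 0.2562]
tool_rot: [0.121, 0.993, -0.001, 0.002]
wrist_force: [-1.0, -1.5, 4.7]
grip_width: 0.0127
```

```bash
python3 -c "
from h import *
delta([.5185,.0120,.255],74.5)
o=r.get_obs();print(o['tau'].round(3)[6],o['moment'].round(3),o['wrist_force'])
"
```

```text
t 18.18 tcp [0.5182 0.0125 0.2562] jaw 76.09 q [ 0.42  0.52 -0.7   2.02  0.48  0.77  0.75] F [-1.03 -1.54  4.66] w 0.0127
shift [-0.0004 -0.0004  0.0012] turn [-0.1   0.23  1.59]
0.621 [-0.233  0.437 -0.292] [-1.0307713  -1.53543873  4.65961828]
```

Call:
{"method": "carry_out", "body": {"targets": [[255,0,0,0.0005,0,0,1],[255,0,0,0.001,0,0,1.6],[255,0,0,0.0013,0,0,1.6],[255,0,0,0.0013,0,0,1.6]]}}

```text
time: 18.52
tcp_pos: [0.5182, 0.0126, 0.2552]
tool_rot: [0.135, 0.991, -0.001, 0.002]
wrist_force: [-2.8, -0.6, 9.0]
grip_width: 0.013
```

```bash
python3 -c "
from h import *
delta([.5185,.0120,.255],74.5)
o=r.get_obs();print(o['tau'].round(3)[6],o['moment'].round(3),o['wrist_force'])
"
```

```text
t 18.52 tcp [0.5182 0.0126 0.2552] jaw 74.49 q [ 0.41  0.52 -0.69  2.02  0.48  0.77  0.73] F [-2.79 -0.58  8.99] w 0.013
shift [-0.0004 -0.0005  0.0002] turn [-0.11  0.24 -0.01]
0.003 [-0.218  0.726 -0.087] [-2.7876682  -0.58269335  8.98815883]
```

Call:
{"method": "carry_out", "body": {"targets": [[255,0,0,0,0,0,1.5],[255,0,0,0,0,0,3],[255,0,0,0,0,0,3]]}}

```text
time: 18.77
tcp_pos: [0.5182, 0.0128, 0.2555]
tool_rot: [0.161, 0.987, -0.001, 0.002]
wrist_force: [-2.9, -1.4, 7.9]
grip_width: 0.0127
```

```bash
cat > s.py <<'E'
from h import *
o=r.get_obs();R=Ro.from_quat(o["tool_rot"]).as_matrix()
print("t",round(o["time"],2),"jaw",np.degrees(np.arctan2(R[1,1],R[0,1])).round(2),"tcp",o["tcp_pos"].round(4),"F",o["wrist_force"].round(2),"M",o["moment"].round(3),"tau7",o["tau"][6].round(2),"w",round(o["grip_width"],4),"q7",o["joint_pos"][6].round(2))
E
python3 s.py
```

```text
t 18.77 jaw 71.51 tcp [0.5182 0.0128 0.2555] F [-2.87 -1.43  7.9 ] M [-0.155  0.679  0.5  ] tau7 -0.77 w 0.0127 q7 0.68
```

```bash
python3 -c "
from h import *
im=np.mean([r.get_image('scene').astype(float) for _ in range(4)],0).astype(np.uint8)
cv2.imwrite('pics/scene13.png',im[:,:,::-1])
b=load('pics/scene11.png');a=load('pics/scene13.png')
z=np.hstack([b[170:206,248:284],a[170:206,248:284]]);z=cv2.convertScaleAbs(z,alpha=1.6,beta=10)
cv2.imwrite('pics/c22.png',cv2.resize(z,None,fx=11,fy=11,interpolation=cv2.INTER_CUBIC))
";python3 s.py
```

```text
t 18.97 jaw 71.58 tcp [0.5182 0.0127 0.2554] F [-2.6  -2.47  7.43] M [-0.146  0.662  0.446] tau7 -0.45 w 0.0127 q7 0.68
```

View pics/c22.png

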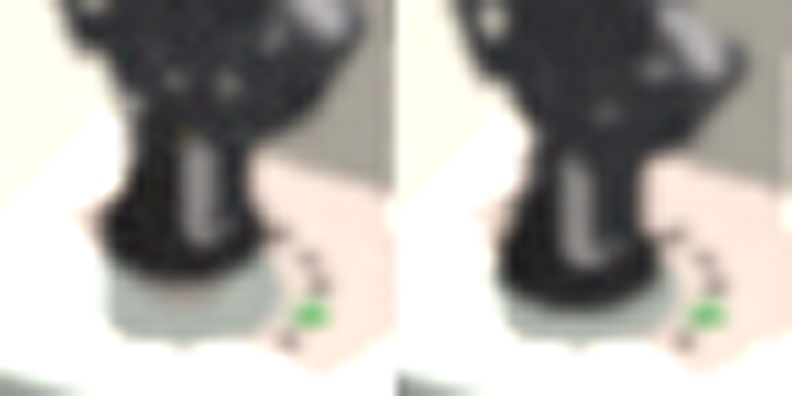

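Call:
{"method": "carry_out", "body": {"targets": [[255,0,0,0.0003,0,0,2],[255,0,0,0.0003,0,0,4],[255,0,0,0.0003,0,0,4]]}}

```text
time: 19.22
tcp_pos: [0.5181, 0.0129, 0.2553]
tool_rot: [0.194, 0.981, -0.002, 0.002]
wrist_force: [-2.8, -2.0, 7.1]
grip_width: 0.0129
```

```bash
python3 s.py
```

```text
t 19.22 jaw 67.67 tcp [0.5181 0.0129 0.2553] F [-2.78 -2.01  7.13] M [-0.052  0.667  1.089] tau7 -1.49 w 0.0129 q7 0.62
```

Call:
{"method": "carry_out", "body": {"targets": [[255,0,0,0,0,0,-3.5],[255,0,0,0,0,0,-6.6],[255,0,0,0,0,0,-6.6]]}}

```text
time: 19.47
tcp_pos: [0.5181, 0.0129, 0.2555]
tool_rot: [0.135, 0.991, -0.002, 0.002]
wrist_force: [-2.1, -1.3, 6.6]
grip_width: 0.0128
```

```bash
python3 s.py
```

```text
t 19.47 jaw 74.44 tcp [0.5181 0.0129 0.2555] F [-2.08 -1.25  6.55] M [-0.222  0.63  -0.057] tau7 0.66 w 0.0128 q7 0.72
```

Call:
{"method": "carry_out", "body": {"targets": [[255,0,0,-0.002,0.1,-0.2,0],[255,0,0,-0.004,0.1,-0.2,0],[255,0,0,-0.006,0.1,-0.2,0],[255,0,0,-0.0075,0.1,-0.2,0],[255,0,0,-0.0075,0.1,-0.2,0]]}}

```text
time: 19.88
tcp_pos: [0.5178, 0.0133, 0.2631]
tool_rot: [0.135, 0.991, -0.003, 0.004]
wrist_force: [-4.1, 0.8, 3.0]
grip_width: 0.013
```

```bash
python3 s.py
```

```text
t 19.88 jaw 74.45 tcp [0.5178 0.0133 0.2631] F [-4.14  0.8   2.95] M [ 0.502  0.931 -0.015] tau7 0.06 w 0.013 q7 0.73
```

Call:
{"method": "carry_out", "body": {"targets": [[255,0,0,0,0,0,1],[255,0,0,0,0,0,1]]}}

```text
time: 20.05
tcp_pos: [0.5177, 0.0133, 0.263]
tool_rot: [0.144, 0.99, -0.003, 0.004]
wrist_force: [-2.0, 1.0, 3.0]
grip_width: 0.0129
```

```bash
python3 s.py
```

```text
t 20.05 jaw 73.4 tcp [0.5177 0.0133 0.263 ] F [-2.04  0.95  2.98] M [0.306 0.678 0.139] tau7 -0.31 w 0.0129 q7 0.72
```

Call:
{"method": "carry_out", "body": {"targets": [[255,0,0,0,0,0,0],[255,0,0,0,0,0,0],[255,0,0,0,0,0,0],[255,0,0,0,0,0,0],[255,0,0,0,0,0,0],[255,0,0,0,0,0,0]]}}

```text
time: 20.55
tcp_pos: [0.5177, 0.0133, 0.263]
tool_rot: [0.144, 0.99, -0.003, 0.004]
wrist_force: [-1.6, 0.7, 2.7]
grip_width: 0.0128
```

```bash
python3 s.py
```

```text
t 20.55 jaw 73.4 tcp [0.5177 0.0133 0.263 ] F [-1.61  0.71  2.69] M [0.35  0.639 0.166] tau7 -0.16 w 0.0128 q7 0.72
```

Call:
{"method": "carry_out", "body": {"targets": [[255,0,0,-0.002,0,0,-1.2],[255,0,0,-0.003,0,0,-1.2],[204,0,0,-0.003,0,0,-1.2],[204,0,0,-0.003,0.2,-0.5,-1.2],[204,0,0,-0.003,0.2,-0.5,-1.2],[204,0,0,-0.003,0.2,-0.5,-1.2]], "grip_force": 30}}

```text
time: 21.05
tcp_pos: [0.5179, 0.0132, 0.266]
tool_rot: [0.134, 0.991, -0.005, 0.008]
wrist_force: [-0.3, 0.3, -0.7]
grip_width: 0.017
```

```bash
python3 s.py; python3 -c "
from h import *
delta([.5185,.012,.266],74.5)"
```

```text
t 21.05 jaw 74.6 tcp [0.5179 0.0132 0.266 ] F [-0.25  0.27 -0.73] M [ 0.075 -0.02   0.029] tau7 -0.03 w 0.017 q7 0.73
t 21.05 tcp [0.5179 0.0132 0.266 ] jaw 74.6 q [ 0.41  0.5  -0.7   2.01  0.47  0.78  0.73] F [-0.25  0.27 -0.73] w 0.017
shift [-0.0009 -0.001  -0.    ] turn [-0.48  0.98  0.1 ]
```

Call:
{"method": "carry_out", "body": {"targets": [[204,-0.0005,-0.001,0,-0.5,1.0,0.1],[204,-0.0005,-0.001,0,-0.5,1.0,0.1],[204,-0.0005,-0.001,0.003,-0.5,1.0,0.1],[204,-0.0005,-0.001,0.003,-0.5,1.0,0.1]]}}

```text
time: 21.38
tcp_pos: [0.518, 0.0119, 0.2625]
tool_rot: [0.135, 0.991, 0.0, -0.0]
wrist_force: [0.5, -0.6, -0.5]
grip_width: 0.0171
```

```bash
python3 s.py; python3 -c "
from h import *
delta([.5185,.012,.26],74.5)"
```

```text
t 21.38 jaw 74.48 tcp [0.518  0.0119 0.2625] F [ 0.47 -0.61 -0.46] M [-0.012  0.067 -0.046] tau7 -0.03 w 0.0171 q7 0.74
t 21.38 tcp [0.518  0.0119 0.2625] jaw 74.48 q [ 0.42  0.51 -0.7   2.01  0.46  0.78  0.74] F [ 0.47 -0.61 -0.46] w 0.0171
shift [-0.0004  0.0003  0.0025] turn [ 0.01 -0.05 -0.02]
```

Tool is level and free of contact. Next I bring the fingertips down onto the skirt, watching the force.

Call:
{"method": "carry_out", "body": {"targets": [[204,0,0,0.001,0,0,0],[204,0,0,0.002,0,0,0],[204,0,0,0.002,0,0,0]]}}

```text
time: 21.63
tcp_pos: [0.518, 0.0118, 0.2603]
tool_rot: [0.135, 0.991, 0.0, -0.001]
wrist_force: [-0.7, -1.1, 2.0]
grip_width: 0.0171
```

Call:
{"method": "carry_out", "body": {"targets": [[204,0,0,0.001,0,0,0],[204,0,0,0.002,0,0,0],[204,0,0,0.002,0,0,0]]}}

```text
time: 21.88
tcp_pos: [0.518, 0.0119, 0.2583]
tool_rot: [0.135, 0.991, 0.0, -0.0]
wrist_force: [-0.1, -0.2, 2.5]
grip_width: 0.0169
```

Call:
{"method": "carry_out", "body": {"targets": [[204,0,0,0.001,0,0,0],[204,0,0,0.002,0,0,0],[204,0,0,0.002,0,0,0]]}}

```text
time: 22.13
tcp_pos: [0.518, 0.0119, 0.2562]
tool_rot: [0.135, 0.991, 0.0, -0.0]
wrist_force: [-0.8, -0.2, 3.6]
grip_width: 0.0172
```

Call:
{"method": "carry_out", "body": {"targets": [[204,0,0,0.0003,0,0,0],[204,0,0,0.0006,0,0,0],[204,0,0,0.0006,0,0,0]]}}

```text
time: 22.38
tcp_pos: [0.518, 0.0118, 0.2556]
tool_rot: [0.135, 0.991, 0.0, -0.0]
wrist_force: [-0.1, -0.5, 3.3]
grip_width: 0.0169
```

```bash
python3 s.py
```

```text
t 22.38 jaw 74.49 tcp [0.518  0.0118 0.2556] F [-0.13 -0.54  3.29] M [-0.111  0.264  0.023] tau7 0.0 w 0.0169 q7 0.73
```

Call:
{"method": "carry_out", "body": {"targets": [[204,0,0,0.0003,0,0,0],[204,0,0,0.0006,0,0,0],[204,0,0,0.0006,0,0,0]]}}

```text
time: 22.63
tcp_pos: [0.518, 0.0119, 0.255]
tool_rot: [0.135, 0.991, 0.0, -0.0]
wrist_force: [-1.4, -1.1, 3.6]
grip_width: 0.0172
```

Call:
{"method": "carry_out", "body": {"targets": [[204,0,0,0.0003,0,0,0],[204,0,0,0.0006,0,0,0],[204,0,0,0.0006,0,0,0]]}}

```text
time: 22.88
tcp_pos: [0.518, 0.0119, 0.2544]
tool_rot: [0.135, 0.991, 0.0, -0.0]
wrist_force: [-1.5, 0.1, 4.2]
grip_width: 0.0174
```

Call:
{"method": "carry_out", "body": {"targets": [[204,0,0,0.0003,0,0,0],[204,0,0,0.0006,0,0,0],[204,0,0,0.0006,0,0,0]]}}

```text
time: 23.13
tcp_pos: [0.518, 0.0119, 0.2538]
tool_rot: [0.135, 0.991, 0.0, -0.0]
wrist_force: [-1.0, 0.7, 3.5]
grip_width: 0.0167
```

Call:
{"method": "carry_out", "body": {"targets": [[204,0,0,0.0003,0,0,0],[204,0,0,0.0006,0,0,0],[204,0,0,0.0006,0,0,0]]}}

```text
time: 23.38
tcp_pos: [0.518, 0.0118, 0.2531]
tool_rot: [0.135, 0.991, 0.0, -0.0]
wrist_force: [-1.0, -0.1, 3.6]
grip_width: 0.017
```

Call:
{"method": "carry_out", "body": {"targets": [[204,0,0,0.0003,0,0,0],[204,0,0,0.0006,0,0,0],[204,0,0,0.0006,0,0,0]]}}

```text
time: 23.63
tcp_pos: [0.518, 0.0119, 0.2525]
tool_rot: [0.135, 0.991, 0.0, -0.0]
wrist_force: [-1.6, -0.6, 4.2]
grip_width: 0.017
```

Call:
{"method": "carry_out", "body": {"targets": [[204,0,0,0.0003,0,0,0],[204,0,0,0.0006,0,0,0],[204,0,0,0.0006,0,0,0]]}}

```text
time: 23.88
tcp_pos: [0.518, 0.0119, 0.2518]
tool_rot: [0.135, 0.991, 0.0, -0.0]
wrist_force: [-1.0, -1.2, 4.0]
grip_width: 0.0171
```

Call:
{"method": "carry_out", "body": {"targets": [[204,0,0,0.0003,0,0,0],[204,0,0,0.0006,0,0,0],[204,0,0,0.0006,0,0,0]]}}

```text
time: 24.13
tcp_pos: [0.518, 0.0119, 0.2512]
tool_rot: [0.135, 0.991, 0.0, -0.001]
wrist_force: [-1.4, -0.7, 5.2]
grip_width: 0.017
```

Call:
{"method": "carry_out", "body": {"targets": [[204,0,0,0.0003,0,0,0],[204,0,0,0.0006,0,0,0],[204,0,0,0.0006,0,0,0]]}}

```text
time: 24.38
tcp_pos: [0.518, 0.0119, 0.2506]
tool_rot: [0.135, 0.991, 0.0, -0.0]
wrist_force: [-1.6, -0.4, 5.0]
grip_width: 0.0168
```

Call:
{"method": "carry_out", "body": {"targets": [[204,0,0,0.0003,0,0,0],[204,0,0,0.0006,0,0,0],[204,0,0,0.0006,0,0,0]]}}

```text
time: 24.63
tcp_pos: [0.518, 0.0119, 0.25]
tool_rot: [0.135, 0.991, 0.0, -0.0]
wrist_force: [-1.6, -0.2, 5.4]
grip_width: 0.0169
```

Call:
{"method": "carry_out", "body": {"targets": [[204,0,0,0.0003,0,0,0],[204,0,0,0.0006,0,0,0],[204,0,0,0.0006,0,0,0]]}}

```text
time: 24.88
tcp_pos: [0.5181, 0.0119, 0.2495]
tool_rot: [0.135, 0.991, -0.0, -0.0]
wrist_force: [-1.4, -1.3, 6.2]
grip_width: 0.0173
```

Call:
{"method": "carry_out", "body": {"targets": [[204,0,0,0.0003,0,0,0],[204,0,0,0.0005,0,0,0],[204,0,0,0.0005,0,0,0]]}}

```text
time: 25.13
tcp_pos: [0.5181, 0.0119, 0.2492]
tool_rot: [0.135, 0.991, -0.0, -0.0]
wrist_force: [-2.6, -0.1, 8.9]
grip_width: 0.0172
```

Call:
{"method": "carry_out", "body": {"targets": [[204,0,0,-0.0004,0,0,2],[204,0,0,-0.0004,0,0,4],[204,0,0,-0.0004,0,0,4]]}}

```text
time: 25.38
tcp_pos: [0.5183, 0.012, 0.2498]
tool_rot: [0.17, 0.985, -0.0, 0.0]
wrist_force: [-0.5, -0.3, 5.0]
grip_width: 0.0173
```

```bash
python3 s.py
```

```text
t 25.38 jaw 70.39 tcp [0.5183 0.012  0.2498] F [-0.49 -0.27  5.01] M [-0.108  0.234 -0.027] tau7 -0.4 w 0.0173 q7 0.66
```

Call:
{"method": "carry_out", "body": {"targets": [[204,0,0,0.0001,0,0,2],[204,0,0,0.0001,0,0,3],[204,0,0,0.0001,0,0,3]]}}

```text
time: 25.63
tcp_pos: [0.5186, 0.012, 0.2499]
tool_rot: [0.196, 0.981, 0.0, 0.0]
wrist_force: [-0.9, -1.2, 5.8]
grip_width: 0.0172
```

```bash
python3 s.py
```

```text
t 25.63 jaw 67.34 tcp [0.5186 0.012  0.2499] F [-0.85 -1.24  5.81] M [-0.153  0.192 -0.024] tau7 -0.25 w 0.0172 q7 0.62
```

Call:
{"method": "carry_out", "body": {"targets": [[204,0,0,0.0001,0,0,2],[204,0,0,0.0001,0,0,3],[204,0,0,0.0001,0,0,3]]}}

```text
time: 25.88
tcp_pos: [0.5188, 0.012, 0.25]
tool_rot: [0.222, 0.975, -0.0, 0.001]
wrist_force: [-0.9, -1.1, 5.3]
grip_width: 0.0171
```

```bash
python3 s.py
```

```text
t 25.88 jaw 64.31 tcp [0.5188 0.012  0.25  ] F [-0.89 -1.1   5.32] M [-0.158  0.27   0.198] tau7 -0.42 w 0.0171 q7 0.57
```

Call:
{"method": "carry_out", "body": {"targets": [[204,0,0,0.0005,0,0,1],[204,0,0,0.0005,0,0,2],[204,0,0,0.0005,0,0,2]]}}

```text
time: 26.13
tcp_pos: [0.5187, 0.012, 0.2496]
tool_rot: [0.239, 0.971, -0.0, 0.001]
wrist_force: [-1.5, -0.6, 6.2]
grip_width: 0.0178
```

```bash
python3 s.py
```

```text
t 26.13 jaw 62.34 tcp [0.5187 0.012  0.2496] F [-1.51 -0.62  6.25] M [-0.112  0.423  0.432] tau7 -0.63 w 0.0178 q7 0.54
```

```bash
python3 -c "
from h import *
S=[r.get_image('scene') for _ in range(2)];im=np.mean(S,0).astype(np.uint8)
cv2.imwrite('pics/scene14.png',im[:,:,::-1])
t=r.get_image('top');cv2.imwrite('pics/top14.png',t[:,:,::-1])
a=load('pics/scene14.png')[150:210,240:300];b=load('pics/top14.png')[180:240,210:270]
z=cv2.convertScaleAbs(np.hstack([a,b]),alpha=1.5,beta=15)
cv2.imwrite('pics/c23.png',cv2.resize(z,None,fx=6.6,fy=6.6,interpolation=cv2.INTER_CUBIC))
";python3 s.py
```

```text
t 26.28 jaw 62.39 tcp [0.5187 0.012  0.2495] F [-2.89 -2.02  6.1 ] M [-0.131  0.434  0.394] tau7 -0.42 w 0.0171 q7 0.54
```

View pics/c23.png

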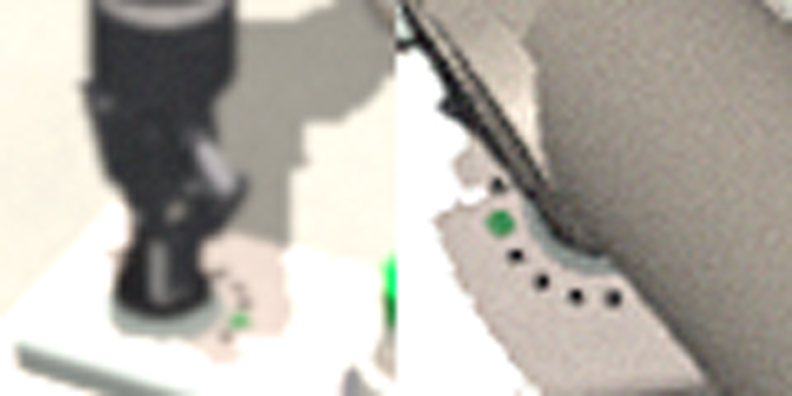

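Call:
{"method": "carry_out", "body": {"targets": [[204,0,0,0.0001,0,0,1.5],[204,0,0,0.0001,0,0,3],[204,0,0,0.0001,0,0,3]]}}

```text
time: 26.53
tcp_pos: [0.5188, 0.0121, 0.2496]
tool_rot: [0.263, 0.965, -0.001, 0.001]
wrist_force: [-1.7, -2.3, 6.3]
grip_width: 0.017
```

```bash
python3 s.py
```

```text
t 26.53 jaw 59.44 tcp [0.5188 0.0121 0.2496] F [-1.73 -2.29  6.28] M [-0.131  0.417  0.779] tau7 -1.05 w 0.017 q7 0.5
```

Call:
{"method": "carry_out", "body": {"targets": [[204,0,0,0.0001,0,0,1.5],[204,0,0,0.0001,0,0,3],[204,0,0,0.0001,0,0,3]]}}

```text
time: 26.78
tcp_pos: [0.5188, 0.0122, 0.2496]
tool_rot: [0.289, 0.957, -0.001, 0.001]
wrist_force: [-1.3, -0.9, 5.0]
grip_width: 0.0168
```

```bash
python3 s.py
```

```text
t 26.78 jaw 56.42 tcp [0.5188 0.0122 0.2496] F [-1.26 -0.93  4.95] M [-0.13   0.422 -0.046] tau7 -0.17 w 0.0168 q7 0.45
```

Call:
{"method": "carry_out", "body": {"targets": [[204,0,0,0.0001,0,0,4],[204,0,0,0.0001,0,0,8],[204,0,0,0.0001,0,0,12],[204,0,0,0.0001,0,0,15],[204,0,0,0.0001,0,0,15]]}}

```text
time: 27.2
tcp_pos: [0.5192, 0.0115, 0.2498]
tool_rot: [0.412, 0.911, -0.001, 0.002]
wrist_force: [0.2, -2.9, 4.7]
grip_width: 0.0169
```

```bash
python3 s.py
```

```text
t 27.2 jaw 41.31 tcp [0.5192 0.0115 0.2498] F [ 0.17 -2.94  4.7 ] M [-0.655  0.053  0.455] tau7 -1.07 w 0.0169 q7 0.23
```

Call:
{"method": "carry_out", "body": {"targets": [[204,0,0,0.0003,0,0,1.5],[204,0,0,0.0003,0,0,3],[204,0,0,0.0003,0,0,3]]}}

```text
time: 27.45
tcp_pos: [0.5191, 0.0115, 0.2496]
tool_rot: [0.435, 0.9, -0.001, 0.002]
wrist_force: [-2.1, -1.5, 6.3]
grip_width: 0.0172
```

```bash
python3 s.py
```

```text
t 27.45 jaw 38.38 tcp [0.5191 0.0115 0.2496] F [-2.11 -1.52  6.27] M [-0.13   0.511  0.837] tau7 -1.14 w 0.0172 q7 0.18
```

Call:
{"method": "carry_out", "body": {"targets": [[204,0,0,0.0002,0,0,1.5],[204,0,0,0.0002,0,0,2.5],[204,0,0,0.0002,0,0,2.5]]}}

```text
time: 27.7
tcp_pos: [0.519, 0.0117, 0.2495]
tool_rot: [0.454, 0.891, -0.001, 0.003]
wrist_force: [-1.3, -2.1, 6.3]
grip_width: 0.017
```

```bash
python3 s.py
```

```text
t 27.7 jaw 36.04 tcp [0.519  0.0117 0.2495] F [-1.31 -2.11  6.26] M [-0.073  0.548  1.195] tau7 -1.38 w 0.017 q7 0.15
```

Call:
{"method": "carry_out", "body": {"targets": [[204,0,0,0.0001,0,0,1],[204,0,0,0.0001,0,0,2],[204,0,0,0.0001,0,0,2]]}}

```text
time: 27.95
tcp_pos: [0.5192, 0.0117, 0.2496]
tool_rot: [0.47, 0.883, -0.001, 0.003]
wrist_force: [-1.9, -0.6, 5.5]
grip_width: 0.0174
```

```bash
python3 s.py
```

```text
t 27.95 jaw 33.99 tcp [0.5192 0.0117 0.2496] F [-1.9  -0.62  5.52] M [-0.201  0.402 -0.004] tau7 -0.21 w 0.0174 q7 0.12
```

Call:
{"method": "carry_out", "body": {"targets": [[204,0,0,0,0,0,4],[204,0,0,0,0,0,8],[204,0,0,0,0,0,12],[204,0,0,0,0,0,14],[204,0,0,0,0,0,14]]}}

```text
time: 28.37
tcp_pos: [0.5192, 0.0108, 0.2496]
tool_rot: [0.574, 0.819, -0.002, 0.004]
wrist_force: [-1.7, -3.7, 5.8]
grip_width: 0.017
```

```bash
python3 s.py
```

```text
t 28.37 jaw 19.94 tcp [0.5192 0.0108 0.2496] F [-1.67 -3.66  5.83] M [-0.709  0.415  0.543] tau7 -1.02 w 0.017 q7 -0.09
```

Call:
{"method": "carry_out", "body": {"targets": [[204,0,0,0,0,0,1],[204,0,0,0,0,0,2],[204,0,0,0,0,0,2]]}}

```text
time: 28.62
tcp_pos: [0.5192, 0.0107, 0.2497]
tool_rot: [0.588, 0.809, -0.002, 0.004]
wrist_force: [-2.0, -1.9, 4.0]
grip_width: 0.0169
```

```bash
python3 s.py
```

```text
t 28.62 jaw 18.02 tcp [0.5192 0.0107 0.2497] F [-1.98 -1.91  3.96] M [-0.153  0.406  0.758] tau7 -0.98 w 0.0169 q7 -0.12
```

Call:
{"method": "carry_out", "body": {"targets": [[204,0,0,0,0,0,1],[204,0,0,0,0,0,1.5],[204,0,0,0,0,0,1.5]]}}

```text
time: 28.87
tcp_pos: [0.5191, 0.0107, 0.2497]
tool_rot: [0.597, 0.802, -0.002, 0.005]
wrist_force: [-0.8, -2.1, 5.5]
grip_width: 0.0172
```

```bash
python3 s.py
```

```text
t 28.87 jaw 16.67 tcp [0.5191 0.0107 0.2497] F [-0.84 -2.1   5.47] M [-0.079  0.45   0.997] tau7 -1.08 w 0.0172 q7 -0.14
```

Call:
{"method": "carry_out", "body": {"targets": [[204,0,0,0.0001,0,0,1],[204,0,0,0.0001,0,0,1]]}}

```text
time: 29.03
tcp_pos: [0.519, 0.0109, 0.2496]
tool_rot: [0.603, 0.798, -0.003, 0.005]
wrist_force: [-1.9, -1.1, 4.7]
grip_width: 0.0173
```

```bash
python3 s.py
```

```text
t 29.03 jaw 15.83 tcp [0.519  0.0109 0.2496] F [-1.86 -1.13  4.71] M [-0.035  0.452  1.082] tau7 -1.25 w 0.0173 q7 -0.16
```

Call:
{"method": "carry_out", "body": {"targets": [[204,0,0,0.0001,0,0,1],[204,0,0,0.0001,0,0,1]]}}

```text
time: 29.2
tcp_pos: [0.519, 0.0112, 0.2497]
tool_rot: [0.61, 0.793, -0.003, 0.005]
wrist_force: [-1.1, -1.1, 5.1]
grip_width: 0.0174
```

```bash
python3 s.py
```

```text
t 29.2 jaw 14.84 tcp [0.519  0.0112 0.2497] F [-1.07 -1.06  5.12] M [-0.008  0.427  0.005] tau7 -0.05 w 0.0174 q7 -0.17
```

Call:
{"method": "carry_out", "body": {"targets": [[204,0,0,-0.004,0,0,1],[204,0,0,-0.008,0,0,1],[204,0,0,-0.013,0,0,1],[204,0,0,-0.02,0,0,1],[190,0,0,-0.04,0,0,1],[150,0,0,-0.07,0,0,1],[100,0,0,-0.1,0,0,1],[50,0,0,-0.13,0,0,1],[0,0,0,-0.13,0,0,1]]}}

```text
time: 29.95
tcp_pos: [0.52, 0.0134, 0.3857]
tool_rot: [0.617, 0.787, 0.001, 0.009]
wrist_force: [0.8, 0.4, -0.4]
grip_width: 0.0694
```

```bash
python3 s.py; python3 -c "
from h import *
delta([.46,-.33,.38],14)
"
```

```text
t 29.95 jaw 13.87 tcp [0.52   0.0134 0.3857] F [ 0.77  0.4  -0.44] M [ 0.061 -0.058  0.022] tau7 0.31 w 0.0694 q7 -0.07
t 29.95 tcp [0.52   0.0134 0.3857] jaw 13.87 q [ 0.27  0.28 -0.5   1.92  0.18  0.97 -0.07] F [ 0.77  0.4  -0.44] w 0.0694
shift [-0.3189 -0.1406  0.0081] turn [ 0.68  0.73 -0.14]
```

Moving aside to look from both cameras.

Call:
{"method": "carry_out", "body": {"targets": [[0,-0.032,-0.014,0,0.5,0.6,0],[0,-0.064,-0.028,0,0.5,0.6,0],[0,-0.096,-0.042,0,0.5,0.6,0],[0,-0.128,-0.056,0,0.5,0.6,0],[0,-0.16,-0.07,0,0.5,0.6,0],[0,-0.192,-0.084,0,0.5,0.6,0],[0,-0.224,-0.098,0,0.5,0.6,0],[0,-0.256,-0.112,0,0.5,0.6,0],[0,-0.29,-0.126,0,0.5,0.6,0],[0,-0.319,-0.14,0,0.5,0.6,0],[0,-0.319,-0.14,0,0.5,0.6,0]]}}

```text
time: 30.87
tcp_pos: [0.4575, -0.337, 0.3878]
tool_rot: [0.62, 0.784, -0.001, 0.002]
wrist_force: [-0.4, -0.7, -0.8]
grip_width: 0.0858
```

```bash
python3 s.py; python3 -c "
from h import *
for n in('scene','top'): cv2.imwrite(f'pics/{n}15.png',r.get_image(n)[:,:,::-1])
a=load('pics/scene15.png')[150:230,235:335];b=load('pics/top15.png')[170:250,165:265]
z=np.vstack([a,b]);z=np.hstack([a,b])
cv2.imwrite('pics/c24.png',cv2.resize(z,None,fx=4,fy=4,interpolation=cv2.INTER_CUBIC))
crop('pics/top15.png','pics/c25.png',215,185,265,230,12)
c=np.array([.5163,.0140])
for q in (1.08,1.44,1.8):
  t=np.pi+.083-q
  print(q,[ (proj('top',[*(c+s*np.array([np.cos(t),np.sin(t)])),.118])-[215,185])*12 for s in(.025,-.025)])
"
```

```text
t 30.87 jaw 13.31 tcp [ 0.4575 -0.337   0.3878] F [-0.45 -0.65 -0.85] M [-0.024  0.057 -0.002] tau7 0.8 w 0.0858 q7 0.65
1.08 [array([210.52473843, 311.51600007]), array([392.30953609, 184.44988891])]
1.44 [array([193.8302656 , 275.92186865]), array([409.19982567, 219.81379037])]
1.8 [array([190.99397889, 236.82306687]), array([412.33711568, 258.8658973 ])]
```

View pics/c24.png

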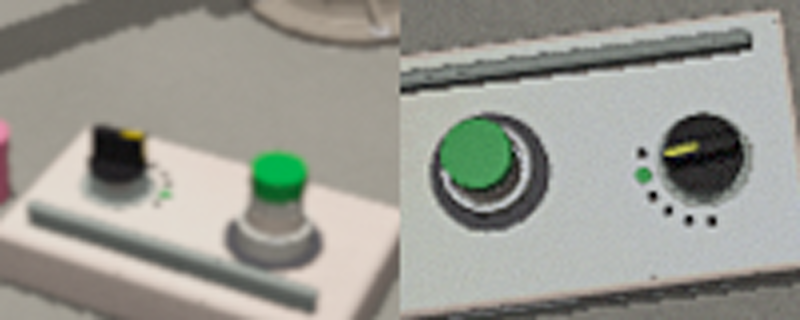

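View pics/c25.png

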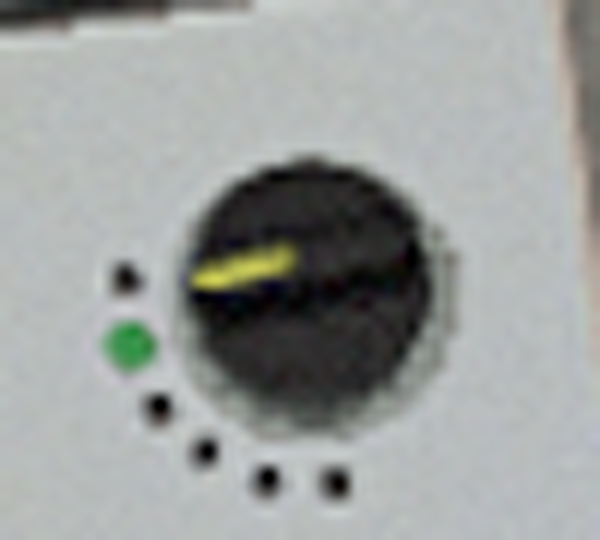

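```bash
python3 -c "
from h import *
a=load('pics/top0.png');b=load('pics/top15.png')
for nm,lo,hi in(('blue',(105,120,80),(125,255,255)),('orange',(8,130,80),(18,255,255)),('green',(50,120,60),(80,255,255))):
  for im in(a,b):
    m=cv2.inRange(cv2.cvtColor(im,40),lo,hi);n,l,s,c=cv2.connectedComponentsWithStats(m);print(nm,[c[i].round(1).tolist() for i in range(1,n) if s[i,4]>40])
g0=a[75:320,70:430].astype(int);d=np.abs(g0-b[75:320,70:430]).max(2)>60;n,l,s,c=cv2.connectedComponentsWithStats(d.astype(np.uint8));print([s[i].tolist() for i in range(1,n) if s[i,4]>15])
r.finish_job()
"
```

```text
blue [[251.2, 86.8], [92.5, 99.6], [319.2, 223.4]]
blue [[251.3, 86.8], [92.5, 99.7], [319.2, 223.4]]
orange [[118.6, 154.4], [352.2, 203.0], [376.5, 244.9], [132.3, 273.9]]
orange [[118.7, 154.4], [352.1, 203.0], [376.8, 245.0], [132.4, 273.9]]
green [[279.4, 85.5], [308.5, 175.6]]
green [[279.3, 85.6], [183.7, 208.0]]
[[302, 82, 42, 163, 1471], [355, 88, 3, 11, 16], [230, 96, 14, 15, 44], [350, 97, 5, 9, 24], [105, 125, 20, 21, 293], [161, 130, 11, 10, 36]]
the job is handed in; nothing more can be done
```

The green-lidded jar is in the cup and the dial is on the green dot, but I may have overloaded the dial while turning it. I handed the job in at about 31 s.

**What I did:** I set the jar down in the cup and let go. I then pressed the dial to its stop, turned it three clicks clockwise (0.36 to 1.44) and let it spring up.

**Last checks:**
- **Jar:** it stands upright in the cup. Seen from above, the lid is about 1 mm from the cup centre I measured.
- **Dial:** the yellow mark lies along the direction predicted for 1.44. Its position fits the dial being fully up.
- **Other things:** the blue and orange jars, bottle, spatula and small brass weight had not moved, to within 0.3 pixel. I did not check the mortar and tub one by one.
- **Arm:** it stands clear of everything.

**What disagreed:**
- **Turning torque:** I measured 0.8 to 1.2 N m at each click, where the task says 0.15 to 0.25 N m. I found no reason for the difference.
- **First try at turning:** I gripped the bar with 60 N, and it took up to 1.1 N m without passing a click. I then let go and pressed again, with the fingers loose around the bar. The dial seemed to be at its stop both times. But if its lock was still engaged on the first try, the lock may have taken more than the allowed 10 N.
- **Force on the stop:** I estimate it stayed at about 4 N or less.
- **Cameras:** the overhead camera read about 3 mm low in x compared with the arm, and I corrected for it.

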